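Gauge the three slots with the sprung feeler

TASK

Two of the three slots in the aluminium block are closed somewhere down inside, where it cannot be seen. Take the feeler gauge out of its stand and try the slots in turn, left one first, then the middle, then the right as seen from the robot, pushing the blade gently down each until it either goes in up to the collar or jams and starts to spring back into the handle - never force it hard against a jam. When all three have been tried, leave the gauge standing, fully home and let go, in the one slot that takes it, and leave the other things on the bench alone.

Things in the scene. Friction and masses are not known exactly. Their poses are not given: they have to be found in the camera images.
- feeler: feeler gauge, upright in its stand at the start: black handle 34 x 16 mm, 50 mm tall, on a steel collar 46 x 22 x 6 mm, blade down. Origin at the centre of the collar's underside (66 mm above the bench at the start); z up, x along the blade's width, y through its thickness. The handle spans 6 to 56 mm above the origin; grip it across its 16 mm (along y). About 90 g
- feeler_tip (a point): middle of the blade's lower end, 45 mm below the collar's underside when the blade is out. The blade is 24 mm wide (x) and 4 mm thick (y), its last 2 mm a little narrower; axes as the feeler's
- blade (a joint): how far the blade is pushed up into the handle, m: 0 fully out (a spring of 1 N/mm with 1.5 N preload holds it out), 0.016 at its hard stop. Above 0.001 counts as a jam felt; more than 0.013 (about 14 N) counts as forced
- slot_block: fixed pale aluminium block, 56 (x) x 180 (y) x 66 mm high, on a foot plate; three slots in its top, 60 mm apart in a row along its y. Origin at the centre of its underside, z up, +y towards its left slot. Each slot is 30 mm long (x), 6 mm wide (y), lined black, chamfered 3 mm round the mouth. Two are closed by a hidden rigid liner, its top 12 to 30 mm down; the third (any of them) is deeper than the blade
- slot_left (a point): centre of the mouth of the left (+y) slot, in the block's top face, 66 mm above the bench; axes as the block's
- slot_middle (a point): centre of the mouth of the middle slot, in the block's top face, 66 mm above the bench; axes as the block's
- slot_right (a point): centre of the mouth of the right (-y) slot, in the block's top face, 66 mm above the bench; axes as the block's
- gauge_stand: fixed grey plastic stand of the gauge, 56 x 50 x 66 mm high on a foot plate, with one slot 30 x 8 mm (x, y); origin at the centre of its underside, axes along those of the gauge that stands in it
- dome_nut: grey dome nut, 61 x 69 x 38 mm, a loose bystander; origin under its middle
- screw_tray: small blue tray of screws, 73 x 100 x 28 mm, a loose bystander; origin under its middle
- locknut: flat hexagonal ring nut, 64 x 73 x 10 mm, a loose bystander; origin under its middle
Things that resemble listed ones, but are neither listed nor needed, are in the scene too. Of the things that look like the feeler, the larger one is meant.

How it is judged:
On the way, in this order (a step that is already met when the one before it is completed fails the run):
1. the left slot is tried: the blade is in it and either jams (pushed back more than 1 mm) or is in by 40 mm or more (x of feeler_tip in the frame of slot_left between -0.006 and 0.006 m and y of feeler_tip in the frame of slot_left between -0.004 and 0.004 m and (z of feeler_tip in the frame of slot_left below -0.04 m or (z of feeler_tip in the frame of slot_left below -0.008 m and value of joint blade above 0.001 m))), for 0.05 s.
2. the middle slot is tried: the blade is in it and either jams (pushed back more than 1 mm) or is in by 40 mm or more (x of feeler_tip in the frame of slot_middle between -0.006 and 0.006 m and y of feeler_tip in the frame of slot_middle between -0.004 and 0.004 m and (z of feeler_tip in the frame of slot_middle below -0.04 m or (z of feeler_tip in the frame of slot_middle below -0.008 m and value of joint blade above 0.001 m))), for 0.05 s.
3. the right slot is tried: the blade is in it and either jams (pushed back more than 1 mm) or is in by 40 mm or more (x of feeler_tip in the frame of slot_right between -0.006 and 0.006 m and y of feeler_tip in the frame of slot_right between -0.004 and 0.004 m and (z of feeler_tip in the frame of slot_right below -0.04 m or (z of feeler_tip in the frame of slot_right below -0.008 m and value of joint blade above 0.001 m))), for 0.05 s.
At the end, for the whole second after the job is handed in: the gauge stands at rest, upright within 0.08 rad, in the slot that takes it, its tip at least 42.5 mm below that slot's mouth (45 mm is fully home) and the blade fully out (pushed back less than 2 mm) (((x of feeler_tip in the frame of slot_left between -0.006 and 0.006 m and y of feeler_tip in the frame of slot_left between -0.004 and 0.004 m and z of feeler_tip in the frame of slot_left below -0.0425 m) or (x of feeler_tip in the frame of slot_middle between -0.006 and 0.006 m and y of feeler_tip in the frame of slot_middle between -0.004 and 0.004 m and z of feeler_tip in the frame of slot_middle below -0.0425 m) or (x of feeler_tip in the frame of slot_right between -0.006 and 0.006 m and y of feeler_tip in the frame of slot_right between -0.004 and 0.004 m and z of feeler_tip in the frame of slot_right below -0.0425 m)) and angle between feeler's own z axis and vertical below 0.08 rad and value of joint blade below 0.002 m and linear speed of feeler below 0.02 m/s); the robot touches nothing.
It fails at once if the blade is forced: pushed more than 13 mm into the handle (value of joint blade above 0.013 m).
It fails at once if the gauge is pressed on the block with more than 30 N (contact force between feeler and slot_block above 30 N).
It fails at once if the dome nut is moved more than 30 mm (distance of dome_nut from where it was at the start of the episode above 0.03 m).
It fails at once if the screw tray is moved more than 30 mm (distance of screw_tray from where it was at the start of the episode above 0.03 m).
It fails at once if the locknut is moved more than 30 mm (distance of locknut from where it was at the start of the episode above 0.03 m).
It also fails if it takes over 67 s, if anything falls off the work surface, if the arm or the gripper's body presses on something with over 40 N, if the wrist force passes 120 N, or if a joint passes its speed limit or range.

ROBOT

A 6-joint arm with a two-finger parallel gripper is mounted at the origin on a cart in front of the work surface, level with it; the furniture and walls round the work are solid. World frame = base frame: x ahead of the robot, y to its left, z up, the work surface at z = 0. Lengths are in m, angles in rad, forces in N, time in s.
With the tool pointing down it reaches from about 0.425 to 0.95 m from the base axis. Payload 3.5 kg.
Tool frame: the origin (TCP) lies midway between the tips of the shut fingers; the grasp point (between the pads) lies 19 mm behind it; y points along the fingers, z is the direction in which the jaws open and shut, and the axes are right-handed (so a half turn about y gives the same grasp; the last joint's range is limited). The gripper opens to 85 mm and grips with 20 to 120 N. Pads are 22 mm wide; open, the fingers measure 114 mm over their backs; the gripper's body (76 mm by 85 mm) begins 54 mm behind the grasp point. The pads swing forward as they close: fully open they stand 13 mm farther back than shut.
Start: joints at [-0.15, 0.286, 1.577, -0, 1.279, -0.15], TCP at [0.675, 0, 0.231] pointing down, gripper open.
Joint ranges: [-2.77, 2.77], [-0.9, 2.22], [0.21, 2.48], [-1.53, 4.67], [0.24, 2.81], [-2.84, 2.84]. Speed limits (rad/s): [2.79, 2.79, 3.14, 3.14, 3.14, 3.14].

INTERFACE

Orientations are given as a 3x3 rotation matrix whose columns are the frame's x, y, z axes.
In Python, from workcell import status, eyes, finish_job gives the robot as it stands.
- The arm moves only by the tool apply_moves, never from a script. Its argument "targets" is a list of rows, each a list of 3 entries, a list of its own where there are three numbers: the shift along the tool's x, y, z in cm, then the turn, a rotation vector about the tool's x, y, z in rad, then the finger opening in cm, from 0 to 8.54. A call has 1 to 20 rows; each row shifts and turns the pose as measured when the row begins, along the tool's axes as they then stand; what a row does not reach is not made up. A row lasts 1/8 s, in which the tool goes at most 62.5 mm and 10.7 degrees, less where a joint would pass 70% of its speed; a pose out of reach is approached as far as the arm can. A call is refused whole if a number of a shift passes 6.25 or a number of a turn 0.188, either way. A call with a gripper value outside its range is refused whole. The fingers move at their own pace and stop on an object; the grip force is fixed at half the most. Time passes only in rows, so rows that do not move let the fingers close. It gives the time, the measured TCP pose, the force and the opening at its end, in the units of the state.
- status.get_obs(): the state, without advancing time (a new reading comes with each control period).
- eyes.snapshot(name): name is "scene" or "side" or "wrist"; returns a dict with "frame" (384x512x3 uint8, blue, green, red), "vertical_fov" (degrees; the focal length in pixels is half the picture's height over the tangent of half this angle, whatever the lens; pixels are square), "cx", "cy" (the principal point, pixels), "R" (3x3) and "t" (3): a world point X has camera coordinates R X + t; the wrist camera has in their place "mount" (4x4, takes a point from camera to tool coordinates, whose origin is the TCP and whose axes are the tool frame's). Camera axes: x right, y down, z forward; pixel columns grow to the right and rows downward; lengths in m; the calibration is good to about 2 mm. A picture is of the moment at which its call begins: read the wrist's pose just before it. There is no depth.
- finish_job(): hands the job in, once; it reports no verdict.
The state is a dict: "time": time; "q": joint angles; "qd": joint speeds; "effort": joint torques, N m; "eef_pos": TCP position; "tool_rot": TCP orientation; "wrist_force": force on the tool from outside, world axes, zero at the start; "wrist_torque": the same for the moment, N m; "width": finger opening in m.
Only numpy, scipy, OpenCV 4.12 (cv2) and the standard library are available. Lean on these libraries where they do the work, as an engineer would, in place of code of your own. Each camera call takes 0.05 s, during which the arm holds its last target.

## Working session

There is one attempt and no reset: what is moved stays moved. The work goes in short steps, Python scripts to look and compute and a tool call to move; the robot and the scene stay as the last step left them, time stands still between calls to the robot, and variables do not carry over. Pictures are saved under pics/ and viewed, and the job is handed in when it is done.

Besides the shell and the picture viewer there is one more tool, called after "Emit:" as a command line: name --argument value ..., lists and objects as JSON in quotes. apply_moves: Moves the arm, as the interface text tells. Its arguments: {"type":"object","properties":{"targets":{"type":"array"}},"required":["targets"]}

```bash
mkdir -p pics; ls; cat > h.py <<'E'
import numpy as np, cv2, json
from workcell import status, eyes, finish_job
def snap(name, fn=None):
    o=status.get_obs(); s=eyes.snapshot(name); s['obs']=o
    f=np.array(s['frame']); s['frame']=f
    if fn: cv2.imwrite('pics/'+fn,f)
    H=f.shape[0]; s['f']=H/2/np.tan(np.radians(s['vertical_fov'])/2)
    if 'mount' in s:
        M=np.array(s['mount']); Rt=np.array(o['tool_rot']); p=np.array(o['eef_pos'])
        Rcw=Rt@M[:3,:3]; c=Rt@M[:3,3]+p
        s['Rcw']=Rcw; s['c']=c
    else:
        R=np.array(s['R']); s['Rcw']=R.T; s['c']=-R.T@np.array(s['t'])
    return s
def ray(s,u,v):
    d=s['Rcw']@np.array([(u-s['cx'])/s['f'],(v-s['cy'])/s['f'],1.]); return s['c'],d/np.linalg.norm(d)
def onz(s,u,v,z):
    c,d=ray(s,u,v); return c+d*(z-c[2])/d[2]
def proj(s,X):
    q=s['Rcw'].T@(np.array(X)-s['c']); return np.array([s['cx']+s['f']*q[0]/q[2], s['cy']+s['f']*q[1]/q[2]])
E
python3 - <<'E'
from h import *
for n in ['scene','side','wrist']:
    s=snap(n,n+'0.png'); print(n,s['c'].round(3),s['Rcw'].round(3).tolist(),s['f'],s['cx'],s['cy'])
o=status.get_obs(); print(o['time'],o['eef_pos'],np.array(o['tool_rot']).round(3).tolist(),o['width'],o['wrist_force'])
E
```

```text
pics
scene [0.312 0.833 0.699] [[-0.868, -0.371, 0.329], [-0.496, 0.645, -0.582], [0.004, -0.668, -0.744]] 381.87568158240686 256.2582347208133 192.08833142606554
side [0.63  1.026 0.586] [[-0.997, 0.039, -0.06], [0.071, 0.582, -0.81], [0.003, -0.813, -0.583]] 441.59301587509424 250.74738834606285 187.2657265228108
wrist [0.674 0.078 0.372] [[1.0, 0.001, -0.003], [0.001, -0.953, -0.303], [-0.003, 0.303, -0.953]] 276.40974862128394 252.54095872822438 192.76034937053268
0.15 [6.74486166e-01 9.52473887e-05 2.30240480e-01] [[0.0, -0.002, 1.0], [-1.0, 0.0, 0.0], [-0.0, -1.0, -0.002]] 0.0851680190773968 [0.5996801  0.40724989 0.02561205]
```

View pics/scene0.png

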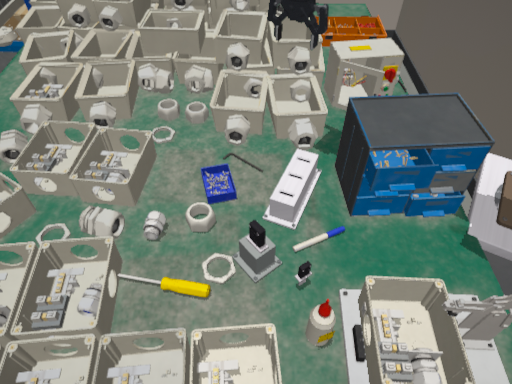

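View pics/side0.png

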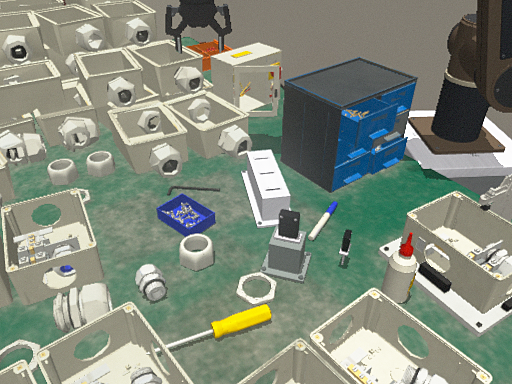

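View pics/wrist0.png

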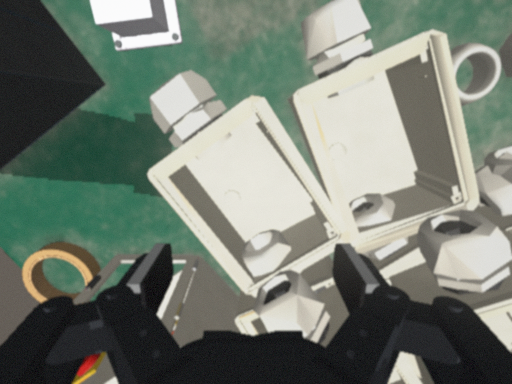

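```bash
python3 - <<'E'
import cv2
a=cv2.imread('pics/scene0.png')[140:300,190:350]; b=cv2.imread('pics/side0.png')[140:290,220:370]
a=cv2.resize(a,(560,560),interpolation=cv2.INTER_CUBIC);cv2.imwrite('pics/sc_crop.png',a)
b=cv2.resize(b,(560,560),interpolation=cv2.INTER_CUBIC);cv2.imwrite('pics/si_crop.png',b)
E
```

```text
(no output)
```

View pics/sc_crop.png

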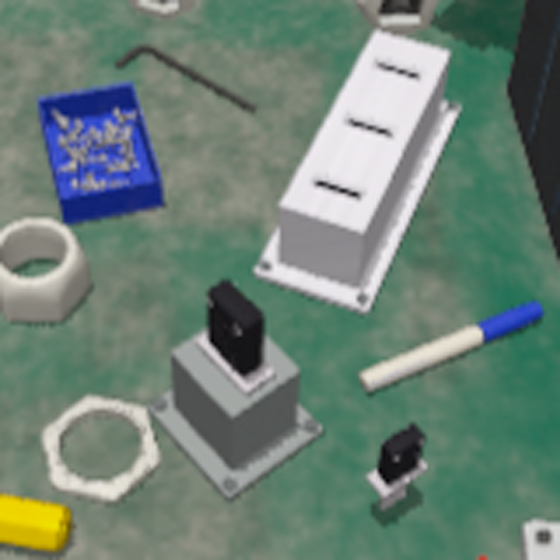

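View pics/si_crop.png

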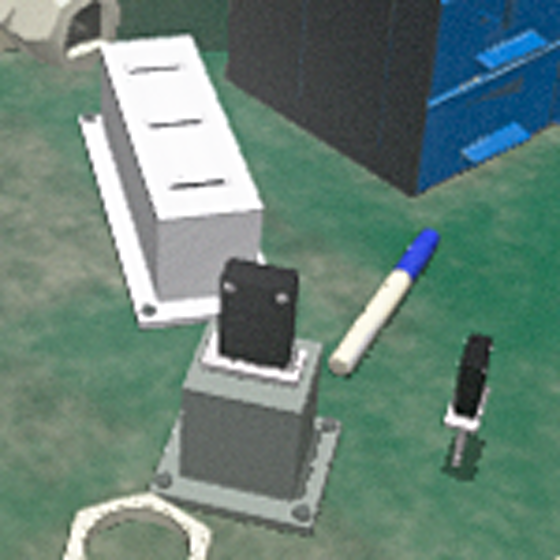

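```bash
python3 - <<'E'
from h import *
sc={'slotL':(338,189),'slotM':(370,127),'slotR':(398,70),'blk1':(279,212),'blk2':(362,227),'blk3':(450,48),'blk4':(374,30),'st_l':(172,352),'st_n':(234,413),'st_r':(300,370)}
si={'slotL':(197,184),'slotM':(176,123),'slotR':(155,68),'blk1':(157,216),'blk2':(262,208),'blk3':(192,36),'blk4':(102,42),'st_l':(183,385),'st_n':(310,403),'st_r':(322,342)}
S=snap('scene','s1.png');D=snap('side','d1.png')
for k in sc:
    print(k,onz(S,190+(sc[k][0]+.5)/3.5-.5,140+(sc[k][1]+.5)/3.5-.5,.066).round(4), onz(D,220+(si[k][0]+.5)/3.7333-.5,140+(si[k][1]+.5)/3.7333-.5,.066).round(4))
# refine slots: dark within block top
for n,s,box in (('scene',S,(265,335,150,205)),('side',D,(245,290,155,192))):
    g=cv2.cvtColor(s['frame'],cv2.COLOR_BGR2GRAY); x0,x1,y0,y1=box
    hsv=cv2.cvtColor(s['frame'],cv2.COLOR_BGR2HSV)
    m=((hsv[...,2]<150)&(hsv[...,1]<70)).astype(np.uint8); mm=np.zeros_like(m); mm[y0:y1,x0:x1]=m[y0:y1,x0:x1]
    nn,l,st,c=cv2.connectedComponentsWithStats(mm)
    for i in range(1,nn):
        if 5<st[i,4]<200:
            w=(255.-g)*(l==i); ys,xs=np.nonzero(l==i); ww=220.-g[ys,xs]
            u=(xs*ww).sum()/ww.sum(); v=(ys*ww).sum()/ww.sum()
            print(n,st[i],(u,v),onz(s,u,v,.066).round(4))
    # handle mask
    m=((hsv[...,2]<75)).astype(np.uint8)
    nn,l,st,c=cv2.connectedComponentsWithStats(m)
    for i in range(1,nn):
        if 60<st[i,4]<1500: print(n,'dark',st[i],c[i].round(1))
E
```

```text
slotL [0.5318 0.3087 0.066 ] [0.5333 0.3112 0.066 ]
slotM [0.5382 0.2489 0.066 ] [0.5387 0.2516 0.066 ]
slotR [0.5454 0.1896 0.066 ] [0.5452 0.192  0.066 ]
blk1 [0.5551 0.3443 0.066 ] [0.5574 0.3383 0.066 ]
blk2 [0.5047 0.3295 0.066 ] [0.5015 0.335  0.066 ]
blk3 [0.5233 0.1509 0.066 ] [0.5191 0.1564 0.066 ]
blk4 [0.5778 0.1605 0.066 ] [0.5748 0.1599 0.066 ]
st_l [0.5579 0.4678 0.066 ] [0.5573 0.468  0.066 ]
st_n [0.507  0.4855 0.066 ] [0.5009 0.4838 0.066 ]
st_r [0.4886 0.4422 0.066 ] [0.4882 0.4428 0.066 ]
scene [285 150  11   4  22] (np.float64(290.79360210341804), np.float64(151.23137598597722)) [0.5851 0.1776 0.066 ]
scene [306 150  15   4  27] (np.float64(313.6178506375228), np.float64(150.7191256830601)) [0.5371 0.1477 0.066 ]
scene [298 158  11   4  12] (np.float64(303.0704529115744), np.float64(159.68368080517612)) [0.546  0.1901 0.066 ]
scene [290 174  12   5  15] (np.float64(295.4202574146614), np.float64(176.07274762171238)) [0.5378 0.2492 0.066 ]
scene [328 181   6   3   9] (np.float64(330.4385201305767), np.float64(182.33188248095757)) [0.4598 0.2273 0.066 ]
scene [308 1
[... 1625 characters left out ...]
10843373494)) [0.5877 0.3088 0.066 ]
side [267 189   9   2  10] (np.float64(270.7851662404092), np.float64(189.06393861892582)) [0.5366 0.3115 0.066 ]
side dark [137  31  11  11  76] [142.4  35.4]
side dark [ 11  45  15  13 125] [18.4 51.8]
side dark [289  58 124  23 238] [351.3  68.8]
side dark [189  78  11  11  64] [194.3  82.6]
side dark [118  90  13  12  74] [125.   95.1]
side dark [407 112  98  42 272] [448.3 144.8]
side dark [163 160  14  12 106] [169.9 165.5]
side dark [421 168  29  12 143] [432.9 174. ]
side dark [279 210  21  29 477] [289.  223.9]
side dark [342 230  10  22 144] [346.1 240.1]
side dark [418 262  33  31 431] [434.5 276.8]
side dark [502 298  10  13  87] [507.2 304.8]
```

```bash
python3 - <<'E'
import cv2
a=cv2.imread('pics/scene0.png')[30:230,312:512]; b=cv2.imread('pics/side0.png')[30:200,230:430]
a=cv2.resize(a,None,fx=3,fy=3,interpolation=cv2.INTER_CUBIC);cv2.imwrite('pics/sc_cab.png',a)
b=cv2.resize(b,None,fx=3,fy=3,interpolation=cv2.INTER_CUBIC);cv2.imwrite('pics/si_cab.png',b)
E
```

```text
(no output)
```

View pics/sc_cab.png

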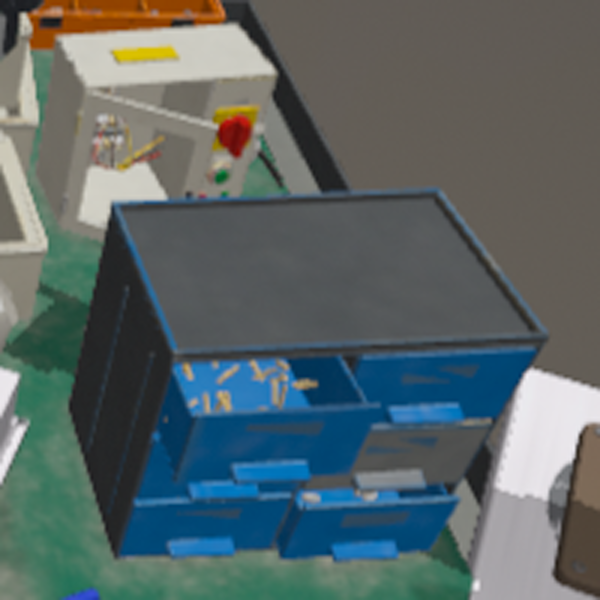

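View pics/si_cab.png

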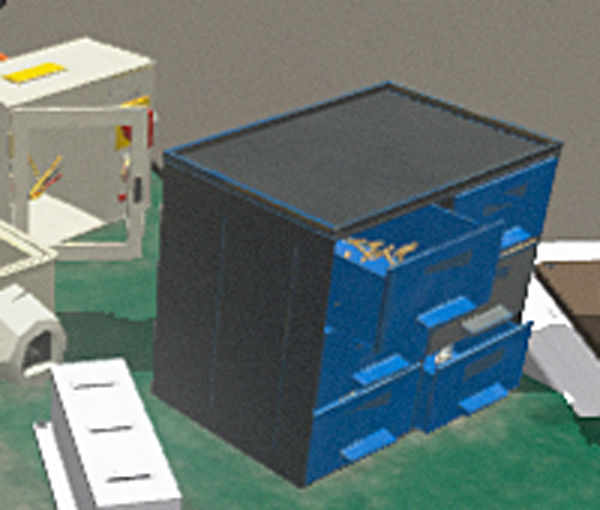

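```bash
python3 - <<'E'
from h import *
S=snap('scene');D=snap('side')
def tri(a,b):
    c1,d1=ray(S,312+a[0]/3,30+a[1]/3); c2,d2=ray(D,230+b[0]/3,30+b[1]/3)
    A=np.array([d1,-d2]).T; t=np.linalg.lstsq(A,c2-c1,rcond=None)[0]
    p=c1+t[0]*d1;q=c2+t[1]*d2; return ((p+q)/2).round(3),np.linalg.norm(p-q).round(4)
print(tri((172,350),(333,237)),tri((115,205),(165,155)),tri((437,192),(390,84)),tri((545,335),(560,145)))
print(tri((118,558),(303,487)),tri((72,405),(153,393)))
print(tri((375,408),(500,230)))
E
```

```text
(array([0.396, 0.239, 0.206]), np.float64(0.0073)) (array([0.487, 0.1  , 0.206]), np.float64(0.0018)) (array([ 0.282, -0.03 ,  0.21 ]), np.float64(0.0029)) (array([0.189, 0.103, 0.209]), np.float64(0.0038))
(array([ 0.391,  0.241, -0.001]), np.float64(0.0011)) (array([ 0.486,  0.097, -0.003]), np.float64(0.003))
(array([0.269, 0.21 , 0.192]), np.float64(0.0048))
```

Emit:
apply_moves --targets '[[[-5, -0.6, -2.7], [0, 0, 0], 8.5], [[-5, -0.6, -2.7], [0, 0, 0], 8.5], [[-5, -0.6, -2.7], [0, 0, 0], 8.5], [[-5, -0.6, -2.7], [0, 0, 0], 8.5], [[-5, -0.6, -2.7], [0, 0, 0], 8.5], [[0, 0, 0], [0, 0.18, 0], 8.5], [[0, 0, 0], [0, 0.18, 0], 8.5], [[0, 0, 0], [0, 0.18, 0], 8.5], [[0, 0, 0], [0, 0.18, 0], 8.5], [[0, 0, 0], [0, 0.18, 0], 8.5], [[0, 0, 0], [0, 0.18, 0], 8.5], [[0, 0, 0], [0, 0.18, 0], 8.5], [[0, 0, 0], [0, 0.18, 0], 8.5]]'

```text
time: 1.98
eef_pos: [0.5352, 0.2585, 0.2628]
tool_rot: [[-0.997, 0.002, 0.083], [-0.083, 0.002, -0.997], [-0.002, -1.0, -0.002]]
wrist_force: [-0.4, -0.2, -0.8]
width: 0.0846
```

```bash
python3 - <<'E'
from h import *
s=snap('wrist','w1.png')
o=s['obs']; print(o['time'],o['eef_pos'],np.array(o['tool_rot']).round(3).tolist(),o['width'],np.round(o['wrist_force'],2),np.round(o['q'],2))
print(s['c'])
E
```

```text
1.975 [0.53521791 0.25847674 0.26284155] [[-0.997, 0.002, 0.083], [-0.083, 0.002, -0.997], [-0.002, -1.0, -0.002]] 0.08462902750228778 [-0.43 -0.19 -0.79] [0.28 0.09 1.75 0.   1.3  1.77]
[0.61136171 0.26542219 0.40515919]
```

View pics/w1.png

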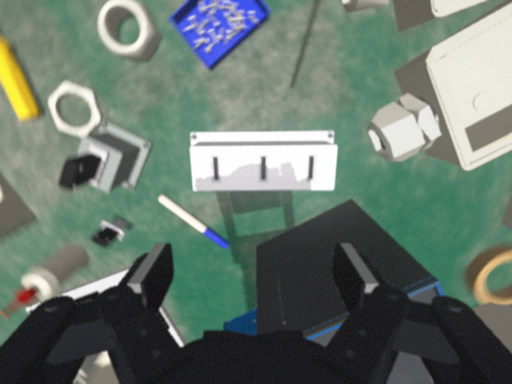

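```bash
cat > slots.py <<'E'
from h import *
def slots(s,box,thr=110):
    g=cv2.cvtColor(s['frame'],cv2.COLOR_BGR2GRAY); x0,x1,y0,y1=box
    m=np.zeros_like(g); m[y0:y1,x0:x1]=(g[y0:y1,x0:x1]<thr)
    nn,l,st,c=cv2.connectedComponentsWithStats(m); out=[]
    for i in range(1,nn):
        if st[i,4]>=20: out.append((st[i].tolist(),c[i]))
    return out
E
python3 - <<'E'
from slots import *
s=snap('wrist')
P=[]
for st,c in slots(s,(195,330,148,186)):
    p=onz(s,*c,.064); print(st,c.round(2),p.round(4)); P.append(p)
P.sort(key=lambda p:-p[1]) if False else None
f=cv2.resize(s['frame'][110:210,170:350],None,fx=4,fy=4,interpolation=cv2.INTER_CUBIC); cv2.imwrite('pics/w1c.png',f)
f=cv2.resize(s['frame'][90:260,20:170],None,fx=4,fy=4,interpolation=cv2.INTER_CUBIC)[:600]; cv2.imwrite('pics/w1d.png',f)
E
```

```text
[309, 156, 4, 21, 45] [310.51 166.27] [0.5446 0.187  0.064 ]
[214, 159, 4, 21, 50] [215.46 169.68] [0.5306 0.3059 0.064 ]
[262, 158, 3, 21, 57] [262.96 168.6 ] [0.5368 0.2463 0.064 ]
```

View pics/w1c.png

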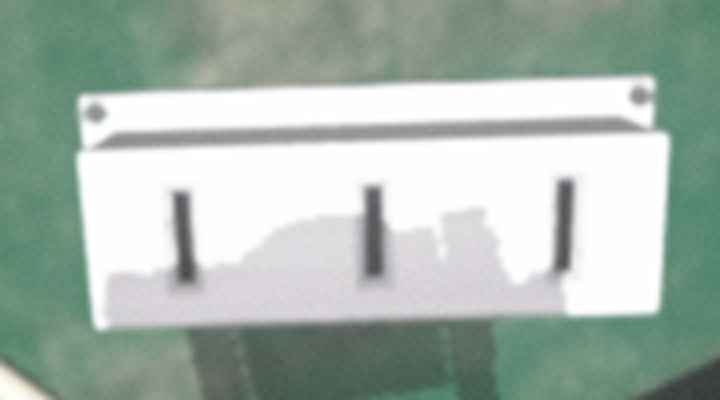

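View pics/w1d.png

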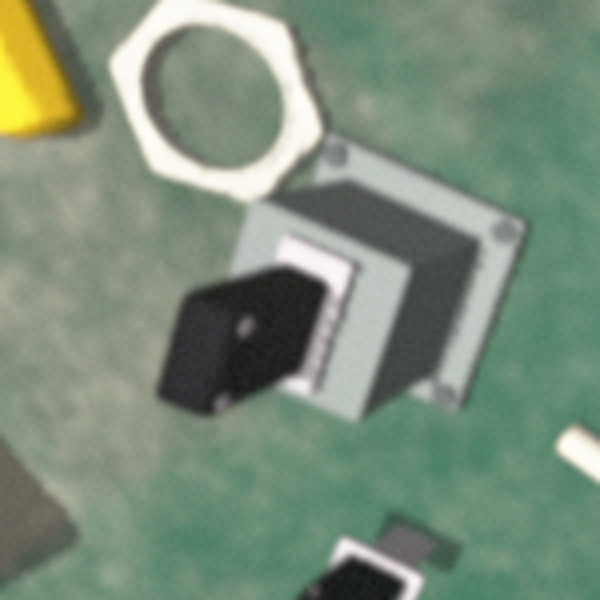

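Emit:
apply_moves --targets '[[[-0.1, 0, -4.9], [0, 0, 0], 8.5], [[-0.1, 0, -4.9], [0, 0, 0], 8.5], [[-0.1, 0, -4.9], [0, 0, 0], 8.5], [[-0.1, 0, -4.9], [0, 0, 0], 8.5], [[0, 0, 0], [0, 0.13, 0], 8.5], [[0, 0, 0], [0, 0.13, 0], 8.5], [[0, 0, 0], [0, 0.12, 0], 8.5], [[0, 0, 0], [0, 0, 0], 8.5]]'

```text
time: 3.08
eef_pos: [0.5204, 0.4604, 0.2625]
tool_rot: [[-0.963, 0.003, -0.269], [0.269, 0.001, -0.963], [-0.002, -1.0, -0.002]]
wrist_force: [-0.5, 0.3, 0.8]
width: 0.0852
```

```bash
python3 - <<'E'
from h import *
s=snap('wrist','w2.png')
o=s['obs']; print(o['time'],o['eef_pos'],np.array(o['tool_rot']).round(3).tolist(),o['width'],np.round(o['wrist_force'],2),np.round(o['q'],2))
print(s['c'])
f=s['frame']; u,v=proj(s,[.523,.455,.1]).astype(int); print(u,v)
y0=max(0,v-75);x0=max(0,u-90); print(x0,y0)
cv2.imwrite('pics/w2c.png',cv2.resize(f[y0:y0+150,x0:x0+180],None,fx=4,fy=4,interpolation=cv2.INTER_CUBIC))
E
```

```text
3.075 [0.52039074 0.46044158 0.26246991] [[-0.963, 0.003, -0.269], [0.269, 0.001, -0.963], [-0.002, -1.0, -0.002]] 0.08521848532450592 [-0.49  0.28  0.78] [ 0.58  0.31  1.49 -0.    1.34  2.42]
[0.59385332 0.44017215 0.40478967]
257 172
167 97
```

View pics/w2.png

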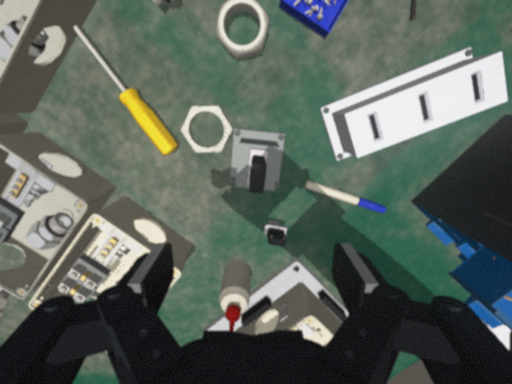

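View pics/w2c.png

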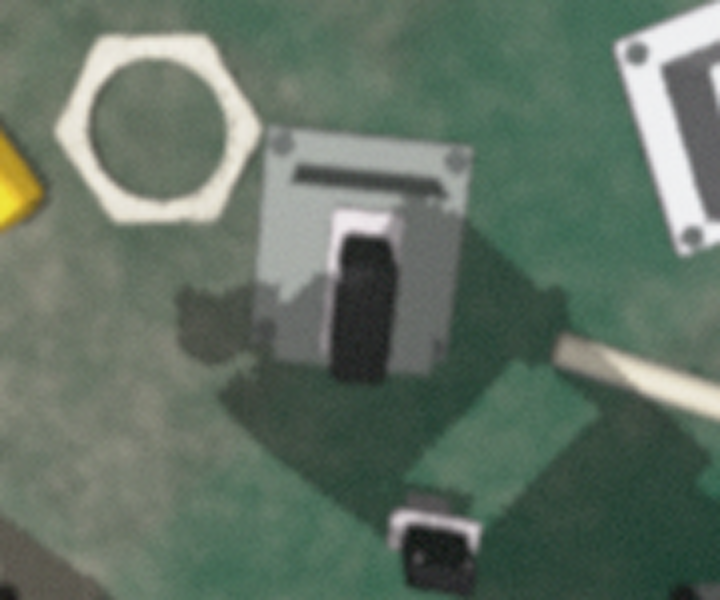

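```bash
python3 - <<'E'
from h import *
s=snap('wrist')
f=s['frame']; g=cv2.cvtColor(f,cv2.COLOR_BGR2GRAY)
c=g[97:247,167:347]; 
m=np.zeros_like(g); m[150:197,245:272]=(g[150:197,245:272]<42)
nn,l,st,cc=cv2.connectedComponentsWithStats(m); i=1+np.argmax(st[1:,4]); print(st[i],cc[i])
pts=np.argwhere(l==i)[:,::-1].astype(np.float32)
print(cv2.minAreaRect(pts), cv2.boxPoints(cv2.minAreaRect(pts)).round(1).tolist())
e=np.clip((c.astype(float)-5)*4,0,255).astype(np.uint8)
cv2.imwrite('pics/w2e.png',cv2.resize(e[45:110,70:120],None,fx=9,fy=9,interpolation=cv2.INTER_CUBIC))
for v in range(150,198,4): print(v,g[v,244:274].tolist())
E
```

```text
[250 169  14  24 181] [256.66298343 182.74033149]
((256.9543151855469, 180.6396026611328), (12.539481163024902, 22.514066696166992), 4.085616588592529) [[249.89999389648438, 191.39999389648438], [251.5, 169.0], [264.0, 169.89999389648438], [262.3999938964844, 192.3000030517578]]
150 [170, 174, 168, 169, 169, 176, 195, 215, 222, 224, 221, 221, 218, 213, 203, 200, 192, 190, 190, 187, 166, 138, 119, 113, 105, 102, 108, 105, 103, 108]
154 [171, 169, 173, 170, 164, 174, 206, 227, 226, 215, 199, 194, 195, 200, 211, 218, 217, 212, 195, 170, 151, 146, 142, 125, 112, 102, 104, 106, 105, 104]
158 [170, 167, 169, 171, 169, 184, 207, 183, 113, 52, 38, 40, 37, 36, 38, 40, 34, 39, 38, 45, 75, 115, 124, 119, 115, 112, 103, 103, 104, 108]
162 [169, 166, 168, 162, 174, 201, 202, 146, 71, 44, 40, 45, 40, 46, 39, 41, 34, 42, 35, 33, 42, 73, 100, 110, 105, 103, 105, 108, 104, 106]
166 [150, 129, 112, 114, 121, 142, 134, 114, 77, 54, 53, 53, 54, 50, 51, 47, 48, 46, 45, 41, 38, 44, 66, 99, 104, 106, 101, 107, 106, 106]
170 [107, 105, 106, 114, 127, 127, 93, 54, 38, 44, 45, 43, 41, 42, 47, 41, 43, 40, 44, 42, 39, 51, 78, 99, 105, 102, 104, 105, 105, 103]
174 [106, 107, 104, 105, 124, 110, 76, 46, 38, 39, 44, 34, 42, 46, 46, 42, 43, 43, 44, 43, 44, 66, 93, 105, 106, 102, 103, 103, 104, 104]
178 [104, 105, 109, 123, 124, 92, 54, 39, 43, 42, 42, 43, 41, 39, 40, 36, 45, 39, 35, 41, 53, 84, 99, 102, 104, 103, 105, 101, 106, 103]
182 [101, 106, 109, 126, 129, 93, 54, 35, 38, 38, 39, 39, 38, 41, 38, 42, 40, 37, 35, 42, 65, 92, 101, 103, 106, 104, 99, 105, 106, 104]
186 [102, 101, 105, 107, 100, 76, 49, 41, 42, 36, 39, 39, 40, 41, 41, 40, 38, 36, 41, 54, 78, 98, 103, 102, 104, 103, 101, 100, 103, 102]
190 [70, 69, 67, 70, 61, 56, 41, 38, 36, 38, 37, 39, 36, 38, 42, 41, 35, 39, 39, 59, 77, 83, 81, 82, 85, 82, 85, 85, 83, 83]
194 [68, 65, 66, 65, 67, 70, 65, 64, 66, 63, 65, 62, 68, 65, 63, 61, 66, 66, 61, 63, 66, 64, 66, 65, 64, 66, 60, 59, 63, 58]
```

View pics/w2e.png

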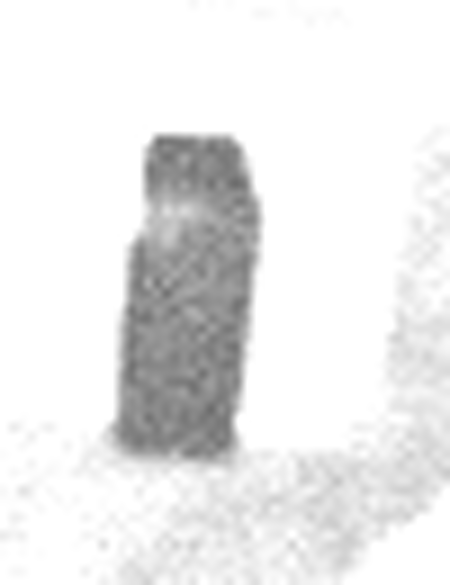

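```bash
python3 - <<'E'
from h import *
s=snap('wrist')
for u,v in ((255.9,192.5),(256.3,186),(256.9,178),(258.2,170),(258.9,164)): print((u,v),onz(s,u,v,.122).round(4))
# stand top corners & foot via crop? collar edges
f=s['frame']
from slots import slots
g=cv2.cvtColor(f,cv2.COLOR_BGR2GRAY)
for p in slots(s,(325,500,50,160),110): 
  if p[0][4]<150: print(p[0],onz(s,*p[1],.064).round(4))
E
```

```text
(255.9, 192.5) [0.5074 0.4607 0.122 ]
(256.3, 186) [0.5143 0.4584 0.122 ]
(256.9, 178) [0.5226 0.4554 0.122 ]
(258.2, 170) [0.5306 0.4518 0.122 ]
(258.9, 164) [0.5365 0.4495 0.122 ]
[342, 50, 16, 11, 82] [0.6186 0.3214 0.064 ]
[386, 62, 15, 17, 61] [0.586  0.2747 0.064 ]
[472, 75, 7, 25, 99] [0.545  0.1876 0.064 ]
[420, 96, 8, 23, 88] [0.5385 0.2471 0.064 ]
[370, 115, 9, 23, 81] [0.532  0.3066 0.064 ]
```

```bash
python3 - <<'E'
from h import *
s=snap('wrist')
a=onz(s,167+268/4,97+127/4,.006);b=onz(s,167+470/4,97+147/4,.006); d=a-b; print(a,b,np.linalg.norm(d),np.arctan2(-d[0],d[1]))
# grey foot/stand left edge (268,127)->(256,345) at foot
c=onz(s,167+256/4,97+330/4,.006); d=a-c; print(np.arctan2(d[1],d[0]))
# wrist tool x yaw
R=np.array(s['obs']['tool_rot']); print(np.arctan2(-R[1,0],-R[0,0]))
S=snap('scene'); 
st=[(172,352),(234,413),(300,370)]
ft=[(152,408),(232,495),(323,430)]
w=[onz(S,190+(x+.5)/3.5-.5,140+(y+.5)/3.5-.5,.006) for x,y in ft]; print(w)
for i,j in ((0,1),(2,1)):
    d=w[i]-w[j]; print(np.linalg.norm(d),np.arctan2(d[1],d[0]))
E
```

```text
[0.57112804 0.4739064  0.006     ] [0.5451876 0.4069745 0.006    ] 0.07178290954289539 -0.369740572144868
-0.35369755002721437
-0.27371244346060913
[array([0.57029383, 0.47421717, 0.006     ]), array([0.49916259, 0.5009606 , 0.006     ]), array([0.47338638, 0.43631107, 0.006     ])]
0.07599253239719633 -0.3596234832106733
0.06959866844552969 -1.9501873750953864
```

Emit:
apply_moves --targets '[[[0, 0, 0], [0, 0.09, 0], 8.5], [[-0.4, 2, 0.4], [0, 0, 0], 8.5], [[0, 4, 0], [0, 0, 0], 8.5], [[0, 4, 0], [0, 0, 0], 8.5], [[0, 0, 0], [0, 0, 0], 8.5]]'

```text
time: 3.95
eef_pos: [0.5232, 0.453, 0.1567]
tool_rot: [[-0.936, 0.002, -0.351], [0.351, 0.0, -0.936], [-0.002, -1.0, -0.001]]
wrist_force: [0.1, -1.2, -0.9]
width: 0.0853
```

```bash
python3 - <<'E'
from h import *
s=snap('wrist','w3.png')
o=s['obs']; print(o['time'],o['eef_pos'],np.array(o['tool_rot']).round(3).tolist(),o['width'],np.round(o['wrist_force'],2),np.round(o['q'],2))
R=np.array(s['obs']['tool_rot']); print(np.arctan2(-R[1,0],-R[0,0]))
print(proj(s,[.523,.455,.122]))
E
```

```text
3.95 [0.52316024 0.45296371 0.15668479] [[-0.936, 0.002, -0.351], [0.351, 0.0, -0.936], [-0.002, -1.0, -0.001]] 0.08526473614135614 [ 0.08 -1.24 -0.88] [ 0.57  0.38  1.59 -0.    1.16  2.5 ]
-0.35863135436250954
[250.24531881 221.87263856]
```

View pics/w3.png

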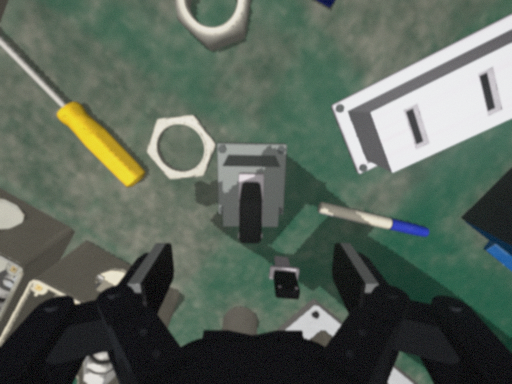

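Emit:
apply_moves --targets '[[[0, 3, -0.15], [0, 0, 0], 8.5], [[0, 2.5, 0], [0, 0, 0], 8.5], [[0, 1.5, 0], [0, 0, 0], 8.5], [[0, 0, 0], [0, 0, 0], 8.5]]'

```text
time: 4.5
eef_pos: [0.5306, 0.4582, 0.0971]
tool_rot: [[-0.937, 0.018, -0.348], [0.349, 0.011, -0.937], [-0.014, -1.0, -0.016]]
wrist_force: [-0.4, 0.3, -0.6]
width: 0.085
```

```bash
python3 - <<'E'
from h import *
s=snap('wrist','w4.png')
o=s['obs']; print(o['time'],o['eef_pos'],np.array(o['tool_rot']).round(3).tolist(),o['width'],np.round(o['wrist_force'],2),np.round(o['q'],2))
snap('side','d4.png')
E
```

```text
4.5 [0.5305956  0.45816239 0.09714486] [[-0.937, 0.018, -0.348], [0.349, 0.011, -0.937], [-0.014, -1.0, -0.016]] 0.0850327411246995 [-0.45  0.28 -0.65] [ 0.57  0.46  1.61 -0.    1.05  2.5 ]
```

View pics/w4.png

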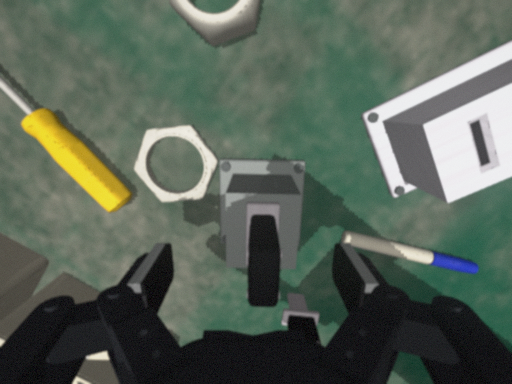

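View pics/d4.png

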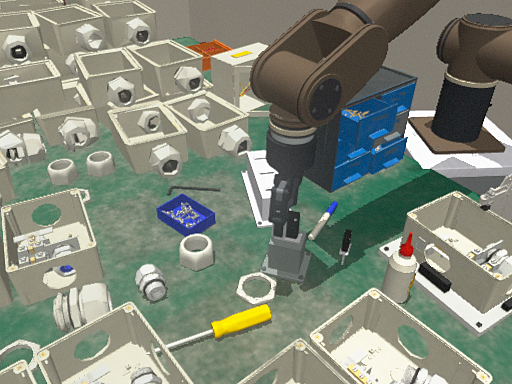

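```bash
cat >> h.py <<'E'
from scipy.spatial.transform import Rotation as Ro
def target_R(yaw): # feeler x yaw; tool x = -feeler x, tool y down
    c,s=np.cos(yaw),np.sin(yaw); x=np.array([-c,-s,0]); y=np.array([0,0,-1.]); return np.array([x,y,np.cross(x,y)]).T
def delta(p,yaw):
    o=status.get_obs(); R=np.array(o['tool_rot']); T=target_R(yaw)
    d=R.T@(np.array(p)-np.array(o['eef_pos'])); r=Ro.from_matrix(R.T@T).as_rotvec()
    print('t',round(o['time'],2),'pos',np.round(o['eef_pos'],4),'w',round(o['width'],4),'F',np.round(o['wrist_force'],2),'T',np.round(o['wrist_torque'],2))
    print('shift cm',(d*100).round(2),'turn',r.round(3)); return d,r
E
python3 -c "
from h import *
delta([.523,.4547,.097],-.365)"
```

```text
t 4.6 pos [0.5316 0.4588 0.0991] w 0.0849 F [0.31 0.26 0.11] T [ 0.01 -0.01 -0.01]
shift cm [0.66 0.18 0.69] turn [ 0.019  0.009 -0.015]
```

Emit:
apply_moves --targets '[[[0.6, 0, 0.6], [0.019, 0.009, -0.015], 8.5], [[0, 0, 0], [0, 0, 0], 8.5], [[0, 0, 0], [0, 0, 0], 8.5]]'

```text
time: 4.97
eef_pos: [0.5246, 0.456, 0.1023]
tool_rot: [[-0.934, 0.003, -0.357], [0.357, 0.002, -0.934], [-0.002, -1.0, -0.003]]
wrist_force: [0.3, -0.5, 1.1]
width: 0.085
```

```bash
python3 -c "
from h import *
delta([.523,.4547,.083],-.365)"
```

```text
t 4.97 pos [0.5246 0.456  0.1023] w 0.085 F [ 0.31 -0.54  1.14] T [-0.03  0.04  0.02]
shift cm [0.11 1.93 0.19] turn [ 0.003 -0.    -0.002]
```

Emit:
apply_moves --targets '[[[0.1, 1.0, 0.2], [0.003, 0, -0.002], 8.5], [[0, 0.9, 0], [0, 0, 0], 8.5], [[0, 0, 0], [0, 0, 0], 8.5]]'

```text
time: 5.35
eef_pos: [0.5226, 0.4542, 0.0815]
tool_rot: [[-0.934, -0.001, -0.357], [0.357, -0.001, -0.934], [0.0, -1.0, 0.001]]
wrist_force: [-0.3, 0.1, 0.2]
width: 0.0845
```

```bash
python3 -c "
from h import *
delta([.523,.4547,.083],-.365)"
```

```text
t 5.35 pos [0.5226 0.4542 0.0815] w 0.0845 F [-0.28  0.13  0.22] T [ 0.04  0.04 -0.02]
shift cm [-0.02 -0.15 -0.06] turn [-0.001 -0.     0.   ]
```

Emit:
apply_moves --targets '[[[0, -0.1, 0], [0, 0, 0], 4.0], [[0, 0, 0], [0, 0, 0], 1.0], [[0, 0, 0], [0, 0, 0], 0.5], [[0, 0, 0], [0, 0, 0], 0.5], [[0, 0, 0], [0, 0, 0], 0.5], [[0, 0, 0], [0, 0, 0], 0.5]]'

```text
time: 6.1
eef_pos: [0.5228, 0.4544, 0.0828]
tool_rot: [[-0.934, -0.0, -0.357], [0.357, -0.001, -0.934], [-0.0, -1.0, 0.001]]
wrist_force: [-0.7, -0.7, -0.8]
width: 0.0155
```

```bash
python3 -c "
from h import *
delta([.523,.4547,.083],-.365)
snap('wrist','w5.png')"
```

```text
t 6.1 pos [0.5228 0.4544 0.0828] w 0.0155 F [-0.7  -0.72 -0.78] T [ 0.01 -0.02 -0.02]
shift cm [-0.   -0.02 -0.04] turn [-0.001 -0.    -0.   ]
```

View pics/w5.png

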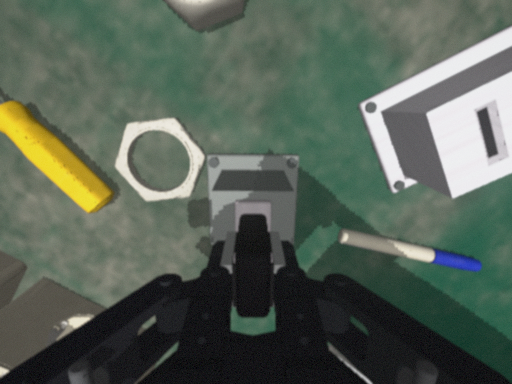

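Emit:
apply_moves --targets '[[[0, -1.5, 0], [0, 0, 0], 0.5], [[0, -2.5, 0], [0, 0, 0], 0.5], [[0, -2.5, 0], [0, 0, 0], 0.5], [[0, -2.5, 0], [0, 0, 0], 0.5], [[0, -1.5, 0], [0, 0, 0], 0.5], [[0, 0, 0], [0, 0, 0], 0.5]]'

```text
time: 6.9
eef_pos: [0.5231, 0.4547, 0.1949]
tool_rot: [[-0.934, 0.001, -0.357], [0.357, 0.001, -0.934], [-0.001, -1.0, -0.001]]
wrist_force: [0.7, 0.3, -0.9]
width: 0.0155
```

```bash
python3 -c "
from h import *
delta([.532,.308,.18],.115)
snap('wrist','w6.png');snap('side','d6.png')"
```

```text
t 6.9 pos [0.5231 0.4547 0.1949] w 0.0155 F [ 0.72  0.3  -0.91] T [0.01 0.02 0.02]
shift cm [-6.07  1.48 13.38] turn [ 0.001 -0.48  -0.001]
```

View pics/w6.png

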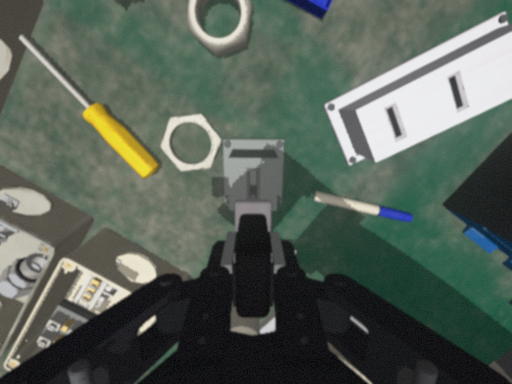

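View pics/d6.png

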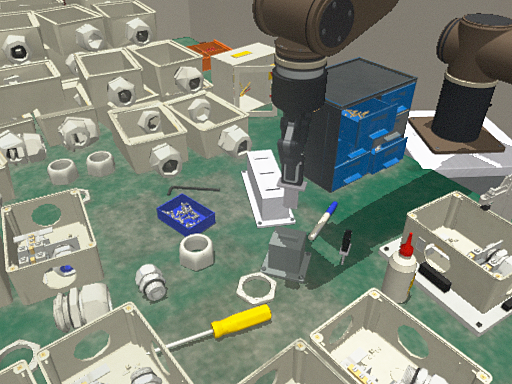

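Emit:
apply_moves --targets '[[[0, 0, 0], [0, -0.16, 0], 0.5], [[0, 0, 0], [0, -0.16, 0], 0.5], [[0, 0, 0], [0, -0.16, 0], 0.5], [[0, 0, 0], [0, 0, 0], 0.5], [[0.2, 0, 3], [0, 0, 0], 0.5], [[0.2, 0.5, 4], [0, 0, 0], 0.5], [[0.2, 0.5, 4], [0, 0, 0], 0.5], [[0.2, 0.5, 3.5], [0, 0, 0], 0.5], [[0, 0, 0], [0, 0, 0], 0.5], [[0, 0, 0], [0, 0, 0], 0.5]]'

```text
time: 8.25
eef_pos: [0.5265, 0.3029, 0.1643]
tool_rot: [[-0.993, -0.02, 0.113], [-0.113, -0.011, -0.994], [0.022, -1.0, 0.009]]
wrist_force: [0.1, 0.5, -0.3]
width: 0.0156
```

```bash
python3 -c "
from h import *
delta([.5325,.3065,.165],.117)
snap('wrist','w7.png');snap('side','d7.png');snap('scene','s7.png')
f=cv2.imread('pics/w7.png')[110:310,150:400]; cv2.imwrite('pics/w7c.png',cv2.resize(f,None,fx=3,fy=3,interpolation=cv2.INTER_CUBIC))
a=cv2.imread('pics/s7.png')[120:240,240:350]; cv2.imwrite('pics/s7c.png',cv2.resize(a,None,fx=5,fy=5,interpolation=cv2.INTER_CUBIC))
a=cv2.imread('pics/d7.png')[110:230,220:340]; cv2.imwrite('pics/d7c.png',cv2.resize(a,None,fx=5,fy=5,interpolation=cv2.INTER_CUBIC))
"
```

```text
t 8.25 pos [0.5265 0.3029 0.1643] w 0.0156 F [ 0.06  0.52 -0.25] T [0.01 0.05 0.  ]
shift cm [-0.63 -0.08 -0.29] turn [-0.009 -0.004  0.022]
```

View pics/w7c.png

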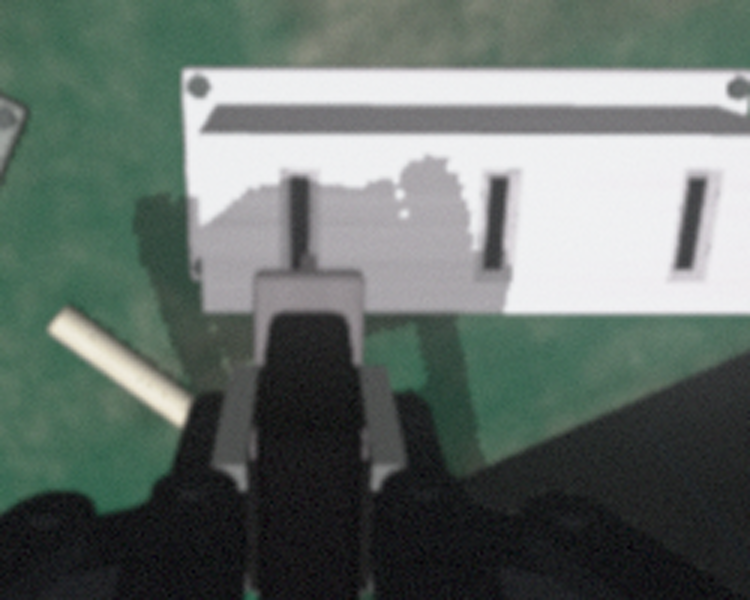

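View pics/s7c.png

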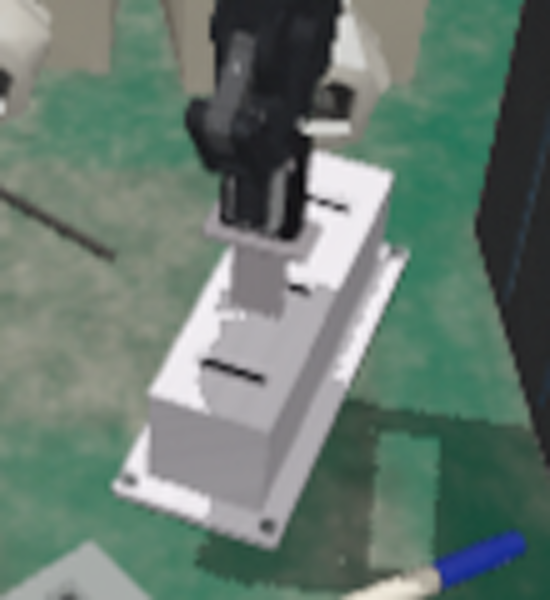

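View pics/d7c.png

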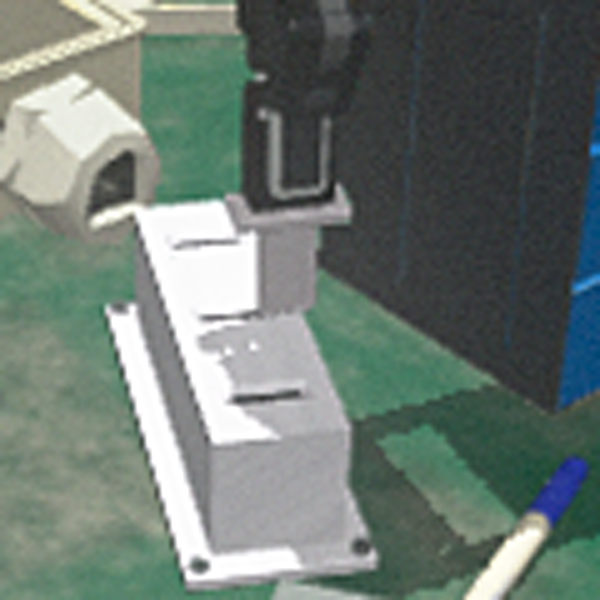

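Emit:
apply_moves --targets '[[[-0.6, 0.7, -0.3], [-0.009, -0.004, 0.022], 0.5], [[0, 0.4, 0], [0, 0, 0], 0.5], [[0, 0, 0], [0, 0, 0], 0.5], [[0, 0, 0], [0, 0, 0], 0.5]]'

```text
time: 8.9
eef_pos: [0.5319, 0.3093, 0.1524]
tool_rot: [[-0.993, 0.002, 0.121], [-0.121, 0.001, -0.993], [-0.002, -1.0, -0.001]]
wrist_force: [-1.0, -0.8, -1.6]
width: 0.0157
```

```bash
python3 -c "
from h import *
from slots import slots
delta([.5325,.3065,.15],.117)
s=snap('wrist','w8.png');snap('side','d8.png');snap('scene','s8.png')
f=cv2.imread('pics/w8.png')[110:310,150:400]; cv2.imwrite('pics/w8c.png',cv2.resize(f,None,fx=3,fy=3,interpolation=cv2.INTER_CUBIC))
a=cv2.imread('pics/s8.png')[120:240,240:350]; cv2.imwrite('pics/s8c.png',cv2.resize(a,None,fx=5,fy=5,interpolation=cv2.INTER_CUBIC))
a=cv2.imread('pics/d8.png')[110:230,220:340]; cv2.imwrite('pics/d8c.png',cv2.resize(a,None,fx=5,fy=5,interpolation=cv2.INTER_CUBIC))
"
```

```text
t 8.9 pos [0.5319 0.3093 0.1524] w 0.0157 F [-1.   -0.83 -1.63] T [-0.02 -0.03 -0.03]
shift cm [-0.02  0.24  0.28] turn [ 0.001  0.004 -0.002]
```

View pics/w8c.png

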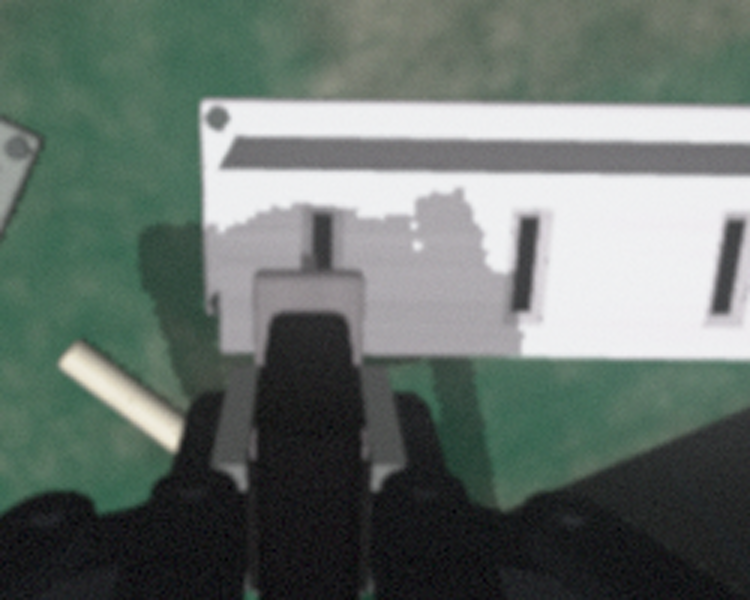

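View pics/s8c.png

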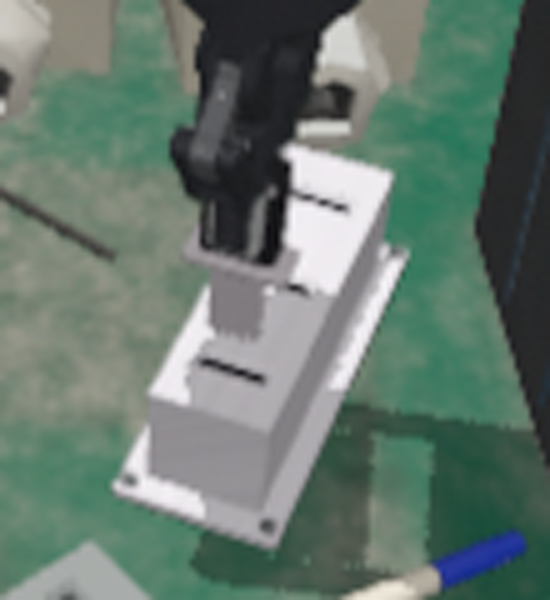

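View pics/d8c.png

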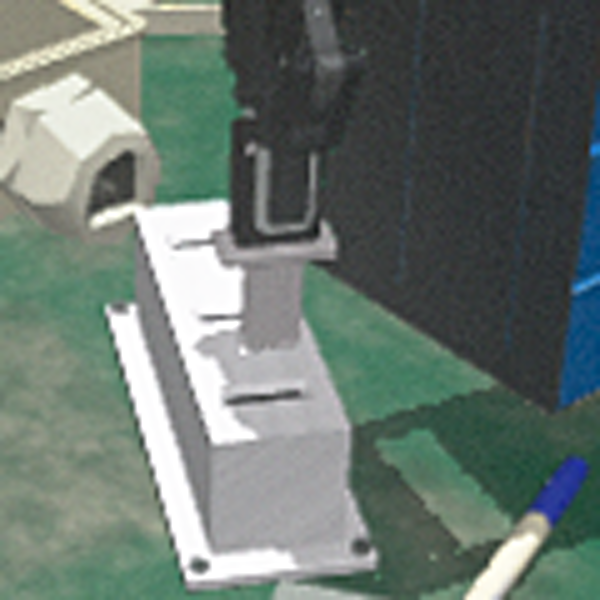

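```bash
cat >> h.py <<'E'
def tri2(S,a,D,b):
    c1,d1=ray(S,*a); c2,d2=ray(D,*b)
    A=np.array([d1,-d2]).T; t=np.linalg.lstsq(A,c2-c1,rcond=None)[0]
    p=c1+t[0]*d1;q=c2+t[1]*d2; return (p+q)/2,np.linalg.norm(p-q)
def cr(x0,y0,k,p): return (x0+(p[0]+.5)/k-.5, y0+(p[1]+.5)/k-.5)
E
python3 - <<'E'
from h import *
S=snap('scene');D=snap('side'); o=status.get_obs(); print(o['eef_pos'])
def T(a,b): 
    p,e=tri2(S,cr(240,120,5,a),D,cr(220,110,5,b)); print(p.round(4),e.round(4)); return p
T((237,337),(273,347)); T((212,332),(301,348)); T((265,340),(245,345))
T((240,277),(285,262))
# slot L
T((233,371),(265,397)); 
print(onz(S,*cr(240,120,5,(233,371)),.063),onz(D,*cr(220,110,5,(265,397)),.063))
W=snap('wrist')
print('wrist L visible top end',onz(W,*cr(150,110,3,(321,211)),.063), 'M',onz(W,*cr(150,110,3,(527,264)),.063),'R',onz(W,*cr(150,110,3,(728,266)),.063))
print('proj slotL/tip in wrist crop',(proj(W,[.5325,.3065,.063])-[150,110])*3,(proj(W,[o['eef_pos'][0]+.012,o['eef_pos'][1],.0906])-[150,110])*3)
E
```

```text
[0.53208546 0.30913696 0.1526893 ]
[0.5306 0.3105 0.0898] 0.0004
[0.5274 0.3414 0.1159] 0.0112
[0.5337 0.2748 0.0608] 0.0111
[0.5285 0.3182 0.1346] 0.0008
[0.5325 0.3068 0.0628] 0.0006
[0.53263538 0.30663489 0.063     ] [0.53239138 0.30741122 0.063     ]
wrist L visible top end [0.54718301 0.30808071 0.063     ] M [0.53852974 0.24571517 0.063     ] R [0.54512444 0.18668124 0.063     ]
proj slotL/tip in wrist crop [319.04996877 258.50513431] [315.94902891 248.4417207 ]
```

```bash
python3 - <<'E'
from h import *
S=snap('scene','s9.png');D=snap('side','d9.png'); o=status.get_obs(); print(o['eef_pos'])
def T(a,b): 
    p,e=tri2(S,cr(240,120,5,a),D,cr(220,110,5,b)); print(p.round(4),e.round(4)); return p
T((212,332),(245,345)); T((265,340),(301,348)); 
T((183,254),(217,252)); T((285,278),(336,257))
for n,s,(x,y) in (('s',S,(280,165)),('d',D,(262,150))):
    cv2.imwrite('pics/%s9c.png'%n,cv2.resize(s['frame'][y-5:y+45,x-10:x+40],None,fx=11,fy=11,interpolation=cv2.INTER_CUBIC))
E
```

```text
[0.53208393 0.30911204 0.15264477]
[0.5414 0.3141 0.0925] 0.0022
[0.5193 0.3045 0.0862] 0.0034
[0.554  0.3217 0.1407] 0.0026
[0.5097 0.3132 0.1355] 0.006
```

View pics/s9c.png

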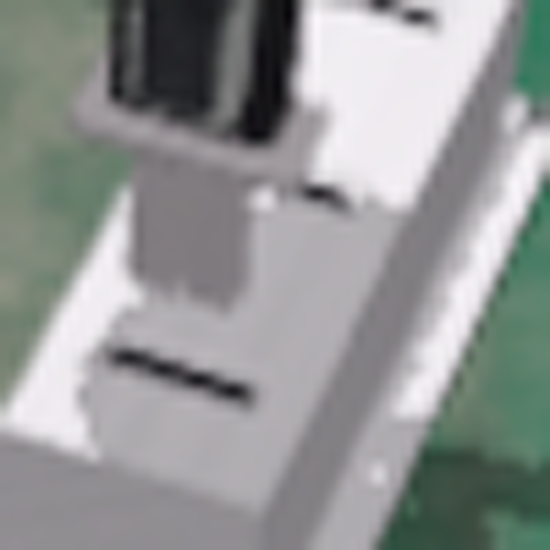

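View pics/d9c.png

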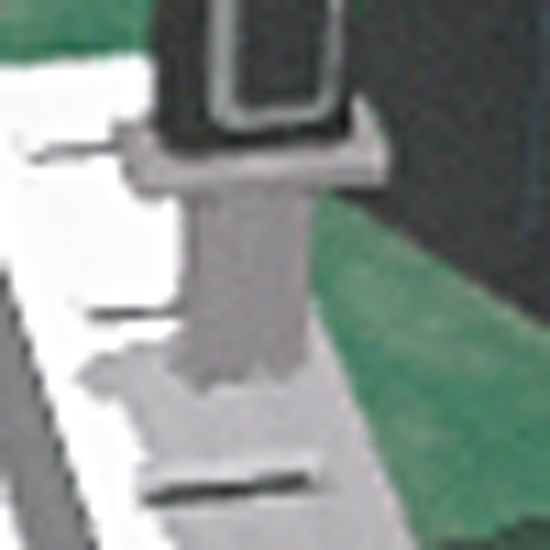

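```bash
python3 -c "
from h import *
delta([.5338,.3066,.134],.117)"
```

```text
t 9.3 pos [0.5321 0.3091 0.1526] w 0.0156 F [ 0.58  0.44 -1.2 ] T [ 0.02  0.04 -0.04]
shift cm [-0.13  1.86  0.27] turn [ 0.001  0.004 -0.003]
```

Emit:
apply_moves --targets '[[[-0.15, 0.3, 0.27], [0.001, 0.004, -0.003], 0.5], [[0, 0.5, 0], [0, 0, 0], 0.5], [[0, 0.5, 0], [0, 0, 0], 0.5], [[0, 0.4, 0], [0, 0, 0], 0.5], [[0, 0, 0], [0, 0, 0], 0.5], [[0, 0, 0], [0, 0, 0], 0.5]]'

```text
time: 10.05
eef_pos: [0.5338, 0.3062, 0.1339]
tool_rot: [[-0.993, -0.001, 0.116], [-0.116, -0.001, -0.993], [0.001, -1.0, 0.0]]
wrist_force: [-0.1, -0.1, 0.2]
width: 0.015
```

```bash
python3 -c "
from h import *
delta([.5338,.3066,.134],.117)
S=snap('scene');D=snap('side');W=snap('wrist')
for n,s,(x,y) in (('s',S,(280,165)),('d',D,(262,150)),('w',W,(230,180))):
    cv2.imwrite('pics/%s10c.png'%n,cv2.resize(s['frame'][y-5:y+45,x-10:x+40],None,fx=10,fy=10,interpolation=cv2.INTER_CUBIC))
"
```

```text
t 10.05 pos [0.5338 0.3062 0.1339] w 0.015 F [-0.06 -0.09  0.19] T [0.01 0.06 0.06]
shift cm [-0.   -0.01 -0.04] turn [-0.    -0.     0.001]
```

View pics/s10c.png

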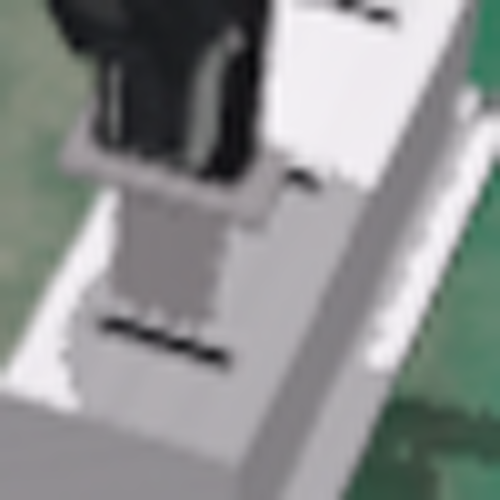

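View pics/d10c.png

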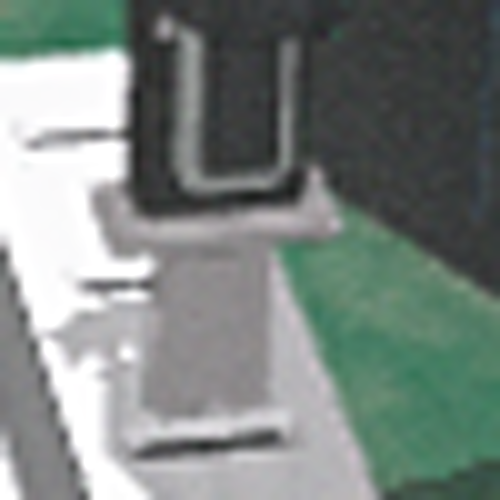

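Emit:
apply_moves --targets '[[[0, 0.3, 0], [0, 0, 0], 0.5], [[0, 0.3, 0], [0, 0, 0], 0.5], [[0, 0.3, -0.04], [0, 0, 0], 0.5], [[0, 0.3, 0], [0, 0, 0], 0.5], [[0, 0, 0], [0, 0, 0], 0.5]]'

```text
time: 10.82
eef_pos: [0.5338, 0.3066, 0.1213]
tool_rot: [[-0.993, -0.001, 0.116], [-0.116, -0.001, -0.993], [0.001, -1.0, 0.001]]
wrist_force: [-1.0, 0.5, -0.9]
width: 0.0151
```

```bash
python3 -c "
from h import *
delta([.5338,.3066,.0828],.117)
S=snap('scene');D=snap('side');W=snap('wrist')
for n,s,(x,y) in (('s',S,(280,165)),('d',D,(262,150)),('w',W,(230,180))):
    cv2.imwrite('pics/%s11c.png'%n,cv2.resize(s['frame'][y-5:y+45,x-10:x+40],None,fx=10,fy=10,interpolation=cv2.INTER_CUBIC))
"
```

```text
t 10.82 pos [0.5338 0.3066 0.1213] w 0.0151 F [-0.98  0.53 -0.94] T [-0.03  0.03  0.  ]
shift cm [-0.    3.85 -0.01] turn [-0.001 -0.     0.001]
```

View pics/s11c.png

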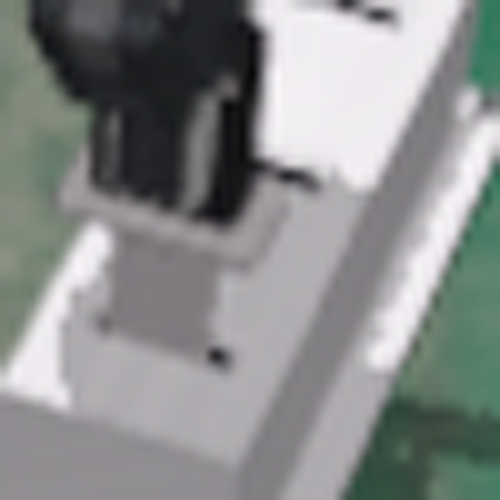

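View pics/d11c.png

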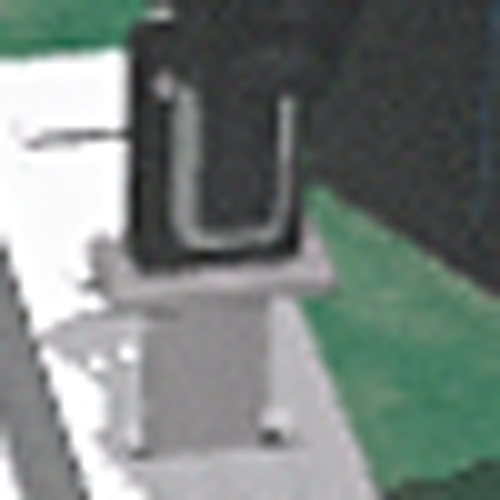

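Emit:
apply_moves --targets '[[[0.1, 0.3, 0], [0, 0, 0], 0.5], [[0, 0.3, 0], [0, 0, 0], 0.5], [[0, 0.2, 0], [0, 0, 0], 0.5], [[0, 0, 0], [0, 0, 0], 0.5]]'

```text
time: 11.48
eef_pos: [0.5332, 0.3065, 0.1135]
tool_rot: [[-0.993, 0.0, 0.117], [-0.117, -0.0, -0.993], [-0.0, -1.0, 0.0]]
wrist_force: [0.3, -0.2, -1.4]
width: 0.0152
```

```bash
python3 -c "
from h import *
delta([.5328,.3066,.0828],.117)"
```

```text
t 11.47 pos [0.5332 0.3065 0.1135] w 0.0152 F [ 0.26 -0.18 -1.42] T [-0.04 -0.06  0.01]
shift cm [ 0.04  3.07 -0.01] turn [-0. -0. -0.]
```

Emit:
apply_moves --targets '[[[0, 0.3, 0], [0, 0, 0], 0.5], [[0, 0.3, 0], [0, 0, 0], 0.5], [[0, 0, 0], [0, 0, 0], 0.5]]'

```text
time: 11.85
eef_pos: [0.5337, 0.3066, 0.1089]
tool_rot: [[-0.993, 0.001, 0.117], [-0.117, -0.0, -0.993], [-0.001, -1.0, 0.001]]
wrist_force: [-1.9, -1.5, 3.2]
width: 0.0149
```

Emit:
apply_moves --targets '[[[0, 0.25, 0], [0, 0, 0], 0.5], [[0, 0, 0], [0, 0, 0], 0.5], [[0, 0, 0], [0, 0, 0], 0.5]]'

```text
time: 12.22
eef_pos: [0.5338, 0.3067, 0.1077]
tool_rot: [[-0.993, 0.001, 0.117], [-0.117, -0.001, -0.993], [-0.001, -1.0, 0.001]]
wrist_force: [-2.4, -0.9, 4.6]
width: 0.0158
```

Emit:
apply_moves --targets '[[[0, 0.2, 0], [0, 0, 0], 0.5], [[0, 0, 0], [0, 0, 0], 0.5]]'

```text
time: 12.48
eef_pos: [0.5338, 0.3067, 0.1063]
tool_rot: [[-0.993, 0.001, 0.117], [-0.117, -0.001, -0.993], [-0.001, -1.0, 0.001]]
wrist_force: [-2.7, -0.7, 6.8]
width: 0.0155
```

```bash
python3 -c "
from h import *
delta([.5328,.3066,.0828],.117)
S=snap('scene');D=snap('side');
for n,s,(x,y) in (('s',S,(280,165)),('d',D,(262,150))):
    cv2.imwrite('pics/%s12c.png'%n,cv2.resize(s['frame'][y-5:y+45,x-10:x+40],None,fx=10,fy=10,interpolation=cv2.INTER_CUBIC))
delta([.5328,.3066,.0828],.117)
"
```

```text
t 12.47 pos [0.5338 0.3067 0.1063] w 0.0155 F [-2.66 -0.72  6.83] T [-0.37  0.52 -0.04]
shift cm [ 0.1   2.35 -0.01] turn [-0.001  0.    -0.001]
t 12.57 pos [0.5338 0.3067 0.1063] w 0.0154 F [-2.79 -1.8   5.51] T [-0.36  0.61 -0.02]
shift cm [ 0.1   2.35 -0.01] turn [-0.001  0.    -0.001]
```

View pics/s12c.png

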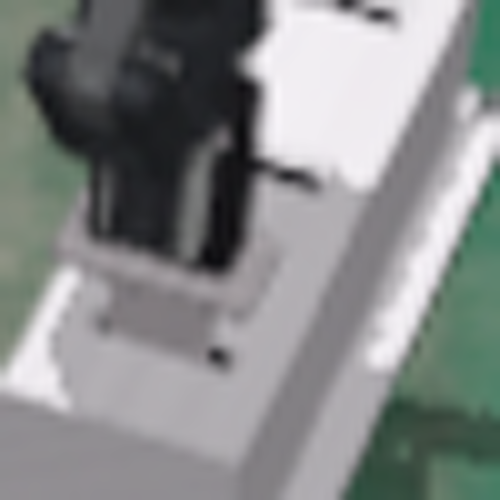

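View pics/d12c.png

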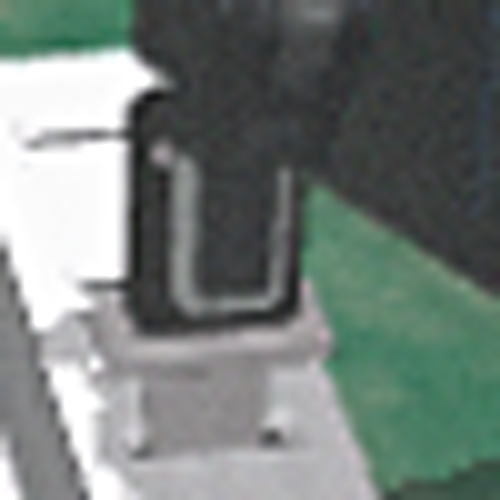

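Emit:
apply_moves --targets '[[[0, -0.8, 0], [0, 0, 0], 0.5], [[0, -1.5, 0], [0, 0, 0], 0.5], [[0, -1.5, 0], [0, 0, 0], 0.5], [[0, -0.8, 0], [0, 0, 0], 0.5], [[0, 0, 0], [0, 0, 0], 0.5], [[0.1, 0, 2], [0, 0, 0], 0.5], [[0.1, 0, 2], [0, 0, 0], 0.5], [[0.05, 0, 2], [0, 0, 0], 0.5], [[0, 0, 0], [0, 0, 0], 0.5], [[0, 0, 0], [0, 0, 0], 0.5]]'

```text
time: 13.82
eef_pos: [0.5381, 0.2412, 0.1521]
tool_rot: [[-0.993, 0.0, 0.115], [-0.115, -0.0, -0.993], [0.0, -1.0, 0.0]]
wrist_force: [0.4, -0.0, -0.3]
width: 0.0152
```

```bash
python3 -c "
from h import *
delta([.5383,.2470,.134],.117)"
```

```text
t 13.82 pos [0.5381 0.2412 0.1521] w 0.0152 F [ 0.39 -0.04 -0.29] T [-0.05  0.   -0.02]
shift cm [-0.08  1.81 -0.58] turn [-0.    -0.002  0.   ]
```

Emit:
apply_moves --targets '[[[-0.08, 0.3, -0.55], [0, 0, 0], 0.5], [[0, 0.5, 0], [0, 0, 0], 0.5], [[0, 0.5, 0], [0, 0, 0], 0.5], [[0, 0.4, 0], [0, 0, 0], 0.5], [[0, 0, 0], [0, 0, 0], 0.5], [[0, 0, 0], [0, 0, 0], 0.5]]'

```text
time: 14.58
eef_pos: [0.5377, 0.2487, 0.1332]
tool_rot: [[-0.993, -0.001, 0.117], [-0.117, -0.0, -0.993], [0.001, -1.0, 0.0]]
wrist_force: [0.0, -0.3, -0.2]
width: 0.0151
```

```bash
python3 -c "
from h import *
delta([.5383,.2470,.134],.117)
S=snap('scene');D=snap('side');W=snap('wrist')
for n,s,(x,y) in (('s',S,(285,150)),('d',D,(258,135)),('w',W,(230,180))):
    cv2.imwrite('pics/%s13c.png'%n,cv2.resize(s['frame'][y-5:y+45,x-10:x+40],None,fx=10,fy=10,interpolation=cv2.INTER_CUBIC))
"
```

```text
t 14.57 pos [0.5377 0.2487 0.1332] w 0.0151 F [ 0.01 -0.27 -0.18] T [ 0.03  0.03 -0.05]
shift cm [-0.04 -0.08  0.17] turn [-0.     0.     0.001]
```

View pics/s13c.png

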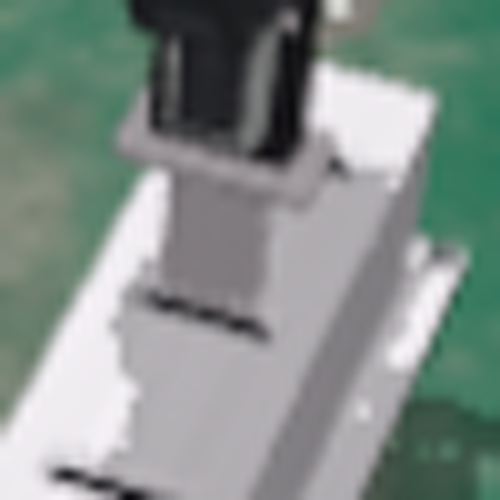

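View pics/d13c.png

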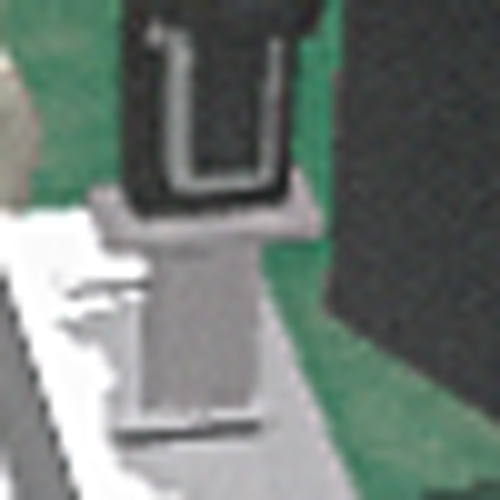

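Emit:
apply_moves --targets '[[[-0.13, 0, 0.17], [0, 0, 0], 0.5], [[0, 0, 0], [0, 0, 0], 0.5]]'

```text
time: 14.98
eef_pos: [0.5396, 0.247, 0.1337]
tool_rot: [[-0.993, -0.0, 0.117], [-0.117, 0.0, -0.993], [0.0, -1.0, -0.0]]
wrist_force: [0.8, -0.3, -1.3]
width: 0.0155
```

```bash
python3 -c "
from h import *
delta([.5391,.2470,.134],.117)"
```

```text
t 14.97 pos [0.5396 0.247  0.1337] w 0.0155 F [ 0.82 -0.34 -1.28] T [ 0.05 -0.07 -0.03]
shift cm [ 0.05 -0.03 -0.01] turn [ 0. -0.  0.]
```

Emit:
apply_moves --targets '[[[0.04, 0.3, 0], [0, 0, 0], 0.5], [[0, 0.3, 0], [0, 0, 0], 0.5], [[0, 0.3, 0], [0, 0, 0], 0.5], [[0, 0.3, 0], [0, 0, 0], 0.5], [[0, 0, 0], [0, 0, 0], 0.5]]'

```text
time: 15.6
eef_pos: [0.539, 0.2467, 0.1206]
tool_rot: [[-0.993, -0.001, 0.116], [-0.116, -0.0, -0.993], [0.001, -1.0, 0.0]]
wrist_force: [-0.2, -0.2, -1.3]
width: 0.0153
```

```bash
python3 -c "
from h import *
delta([.5391,.2470,.0828],.117)
S=snap('scene');D=snap('side');
for n,s,(x,y) in (('s',S,(285,150)),('d',D,(258,135))):
    cv2.imwrite('pics/%s14c.png'%n,cv2.resize(s['frame'][y-5:y+45,x-10:x+40],None,fx=10,fy=10,interpolation=cv2.INTER_CUBIC))
"
```

```text
t 15.6 pos [0.539  0.2467 0.1206] w 0.0153 F [-0.18 -0.21 -1.28] T [-0.04  0.02  0.03]
shift cm [-0.02  3.78 -0.03] turn [-0.    -0.     0.001]
```

View pics/s14c.png

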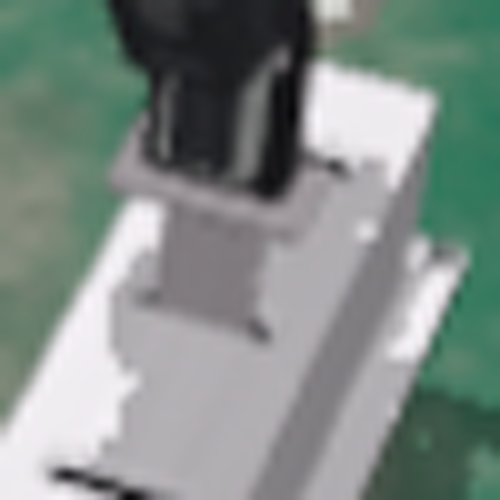

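View pics/d14c.png

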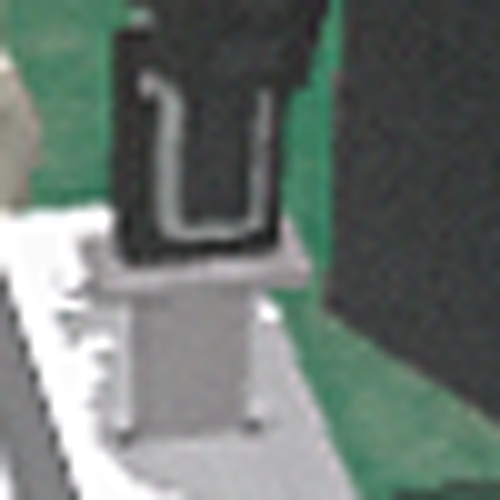

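Emit:
apply_moves --targets '[[[0, 0.3, 0], [0, 0, 0], 0.5], [[0, 0.3, -0.02], [0, 0, 0], 0.5], [[0, 0.2, 0], [0, 0, 0], 0.5], [[0, 0, 0], [0, 0, 0], 0.5]]'

```text
time: 16.2
eef_pos: [0.5395, 0.2468, 0.1128]
tool_rot: [[-0.993, 0.001, 0.117], [-0.117, -0.001, -0.993], [-0.001, -1.0, 0.001]]
wrist_force: [-0.3, -0.6, -0.0]
width: 0.0149
```

Emit:
apply_moves --targets '[[[0, 0.3, 0], [0, 0, 0], 0.5], [[0, 0.2, 0], [0, 0, 0], 0.5], [[0, 0, 0], [0, 0, 0], 0.5]]'

```text
time: 16.58
eef_pos: [0.5395, 0.2468, 0.1074]
tool_rot: [[-0.993, 0.001, 0.117], [-0.117, -0.0, -0.993], [-0.001, -1.0, 0.001]]
wrist_force: [0.3, -0.3, -0.7]
width: 0.0157
```

Emit:
apply_moves --targets '[[[0, 0.3, 0], [0, 0, 0], 0.5], [[0, 0.2, 0], [0, 0, 0], 0.5], [[0, 0, 0], [0, 0, 0], 0.5]]'

```text
time: 16.95
eef_pos: [0.5395, 0.2469, 0.102]
tool_rot: [[-0.993, 0.001, 0.117], [-0.117, -0.0, -0.993], [-0.001, -1.0, 0.001]]
wrist_force: [0.2, -0.6, -1.5]
width: 0.0155
```

Emit:
apply_moves --targets '[[[0, 0.2, 0], [0, 0, 0], 0.5], [[0, 0.2, 0], [0, 0, 0], 0.5], [[0, 0, 0], [0, 0, 0], 0.5]]'

```text
time: 17.32
eef_pos: [0.5396, 0.2468, 0.0978]
tool_rot: [[-0.993, 0.001, 0.117], [-0.117, -0.001, -0.993], [-0.001, -1.0, 0.001]]
wrist_force: [0.3, -0.2, -1.2]
width: 0.0153
```

Emit:
apply_moves --targets '[[[0, 0.2, 0], [0, 0, 0], 0.5], [[0, 0.2, 0], [0, 0, 0], 0.5], [[0, 0, 0], [0, 0, 0], 0.5]]'

```text
time: 17.7
eef_pos: [0.5396, 0.2469, 0.0936]
tool_rot: [[-0.993, 0.001, 0.117], [-0.117, -0.0, -0.993], [-0.001, -1.0, 0.001]]
wrist_force: [0.3, -0.9, -0.8]
width: 0.0154
```

Emit:
apply_moves --targets '[[[0, 0.2, 0], [0, 0, 0], 0.5], [[0, 0.2, 0], [0, 0, 0], 0.5], [[0, 0, 0], [0, 0, 0], 0.5]]'

```text
time: 18.08
eef_pos: [0.5396, 0.2468, 0.0893]
tool_rot: [[-0.993, 0.001, 0.117], [-0.117, -0.0, -0.993], [-0.001, -1.0, 0.001]]
wrist_force: [0.7, -0.7, -2.5]
width: 0.0155
```

Emit:
apply_moves --targets '[[[0, 0.2, 0], [0, 0, 0], 0.5], [[0, 0.2, 0], [0, 0, 0], 0.5], [[0, 0, 0], [0, 0, 0], 0.5], [[0, 0, 0], [0, 0, 0], 0.5]]'

```text
time: 18.58
eef_pos: [0.5396, 0.2469, 0.0849]
tool_rot: [[-0.993, 0.001, 0.117], [-0.117, -0.0, -0.993], [-0.001, -1.0, 0.001]]
wrist_force: [-0.6, -0.5, -1.2]
width: 0.0153
```

```bash
python3 -c "
from h import *
delta([.5391,.2470,.0828],.117)
S=snap('scene');D=snap('side');
for n,s,(x,y) in (('s',S,(285,150)),('d',D,(258,135))):
    cv2.imwrite('pics/%s15c.png'%n,cv2.resize(s['frame'][y-5:y+45,x-10:x+40],None,fx=10,fy=10,interpolation=cv2.INTER_CUBIC))
"
```

```text
t 18.57 pos [0.5396 0.2469 0.0849] w 0.0153 F [-0.63 -0.5  -1.24] T [-0.06 -0.    0.06]
shift cm [ 0.05  0.21 -0.02] turn [-0.001 -0.    -0.001]
```

View pics/d15c.png

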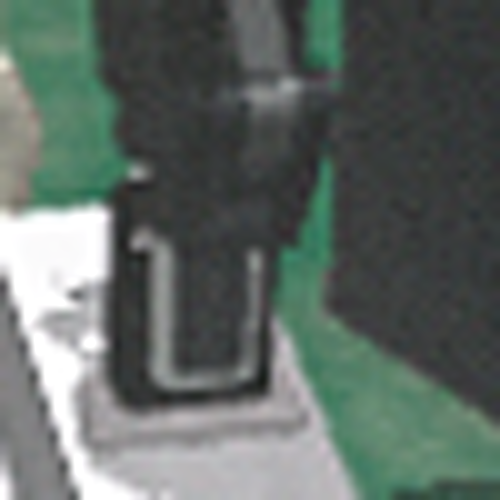

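View pics/s15c.png

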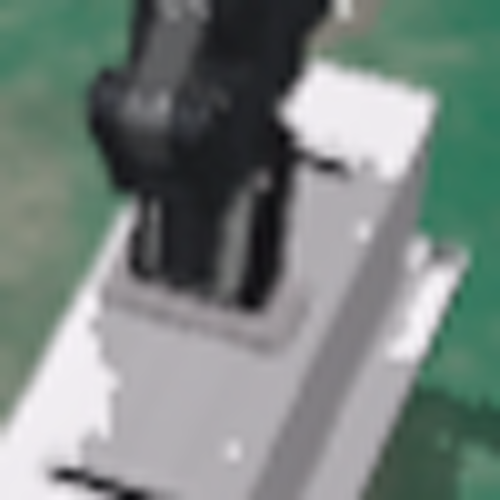

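Emit:
apply_moves --targets '[[[0, -1, 0], [0, 0, 0], 0.5], [[0, -1.5, 0], [0, 0, 0], 0.5], [[0, -1.5, 0], [0, 0, 0], 0.5], [[0, -1.5, 0], [0, 0, 0], 0.5], [[0, -0.8, 0], [0, 0, 0], 0.5], [[0, 0, 0], [0, 0, 0], 0.5], [[0, 0, 2], [0, 0, 0], 0.5], [[0, 0, 2], [0, 0, 0], 0.5], [[0, 0, 1.2], [0, 0, 0], 0.5], [[0, 0, 0.3], [0, 0, 0], 0.5], [[0, 0, 0], [0, 0, 0], 0.5]]'

```text
time: 20.05
eef_pos: [0.5464, 0.1874, 0.1527]
tool_rot: [[-0.993, 0.001, 0.115], [-0.115, 0.0, -0.993], [-0.001, -1.0, 0.0]]
wrist_force: [0.6, 0.1, -0.9]
width: 0.0154
```

```bash
python3 -c "
from h import *
delta([.5463,.1873,.134],.117)"
```

```text
t 20.05 pos [0.5464 0.1874 0.1527] w 0.0154 F [ 0.59  0.05 -0.87] T [0.02 0.01 0.05]
shift cm [0.01 1.87 0.  ] turn [-0.    -0.002 -0.001]
```

Emit:
apply_moves --targets '[[[0, 0.5, 0], [0, 0, 0], 0.5], [[0, 0.5, 0], [0, 0, 0], 0.5], [[0, 0.5, 0], [0, 0, 0], 0.5], [[0, 0.2, 0], [0, 0, 0], 0.5], [[0, 0, 0], [0, 0, 0], 0.5]]'

```text
time: 20.68
eef_pos: [0.5458, 0.1886, 0.1338]
tool_rot: [[-0.993, -0.0, 0.116], [-0.116, 0.0, -0.993], [0.0, -1.0, -0.0]]
wrist_force: [-0.2, -0.5, -0.7]
width: 0.0155
```

```bash
python3 -c "
from h import *
delta([.5463,.1873,.134],.117)
S=snap('scene');D=snap('side');
for n,s,(x,y) in (('s',S,(293,135)),('d',D,(253,120))):
    cv2.imwrite('pics/%s16c.png'%n,cv2.resize(s['frame'][y-5:y+45,x-10:x+40],None,fx=10,fy=10,interpolation=cv2.INTER_CUBIC))
"
```

```text
t 20.68 pos [0.5458 0.1886 0.1338] w 0.0155 F [-0.23 -0.55 -0.72] T [ 0.02 -0.02  0.03]
shift cm [-0.03 -0.02  0.13] turn [ 0. -0.  0.]
```

View pics/s16c.png

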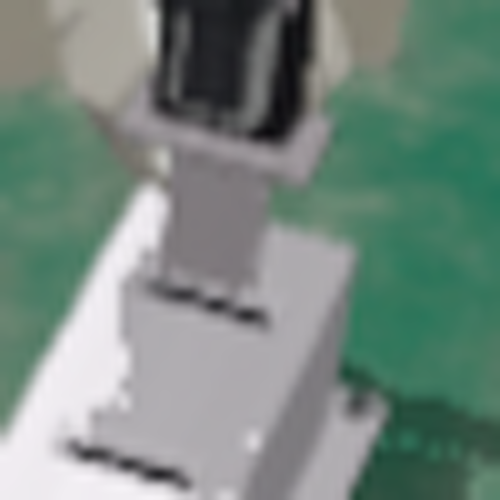

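Emit:
apply_moves --targets '[[[-0.03, 0, 0.12], [0, 0, 0], 0.5], [[0, 0, 0], [0, 0, 0], 0.5], [[0, 0.3, 0], [0, 0, 0], 0.5], [[0, 0.3, 0], [0, 0, 0], 0.5], [[0, 0.3, 0], [0, 0, 0], 0.5], [[0, 0.3, 0], [0, 0, 0], 0.5], [[0, 0, 0], [0, 0, 0], 0.5]]'

```text
time: 21.65
eef_pos: [0.5467, 0.1872, 0.1216]
tool_rot: [[-0.993, 0.001, 0.116], [-0.116, 0.0, -0.993], [-0.001, -1.0, -0.0]]
wrist_force: [-0.1, 0.8, -1.6]
width: 0.0153
```

```bash
python3 -c "
from h import *
delta([.5463,.1873,.0828],.117)"
```

```text
t 21.65 pos [0.5467 0.1872 0.1216] w 0.0153 F [-0.08  0.84 -1.64] T [-0.04 -0.   -0.01]
shift cm [ 0.04  3.88 -0.01] turn [ 0.    -0.001 -0.001]
```

Tip is 6 mm into the right slot with no resistance; going on in small steps.

Emit:
apply_moves --targets '[[[0, 0.3, 0], [0, 0, 0], 0.5], [[0, 0.3, 0], [0, 0, 0], 0.5], [[0, 0.2, 0], [0, 0, 0], 0.5], [[0, 0, 0], [0, 0, 0], 0.5]]'

```text
time: 22.15
eef_pos: [0.5467, 0.1872, 0.113]
tool_rot: [[-0.993, 0.001, 0.116], [-0.116, 0.0, -0.993], [-0.001, -1.0, -0.0]]
wrist_force: [0.9, -0.1, -1.6]
width: 0.0154
```

Emit:
apply_moves --targets '[[[0, 0.2, 0], [0, 0, 0], 0.5], [[0, 0.2, 0], [0, 0, 0], 0.5], [[0, 0, 0], [0, 0, 0], 0.5]]'

```text
time: 22.52
eef_pos: [0.5468, 0.1872, 0.1089]
tool_rot: [[-0.993, 0.001, 0.116], [-0.116, 0.0, -0.993], [-0.001, -1.0, -0.0]]
wrist_force: [-0.1, -0.3, -1.1]
width: 0.0153
```

Emit:
apply_moves --targets '[[[0, 0.2, 0], [0, 0, 0], 0.5], [[0, 0.2, 0], [0, 0, 0], 0.5], [[0, 0, 0], [0, 0, 0], 0.5]]'

```text
time: 22.9
eef_pos: [0.5471, 0.1873, 0.1055]
tool_rot: [[-0.993, 0.002, 0.116], [-0.116, 0.0, -0.993], [-0.002, -1.0, -0.0]]
wrist_force: [-0.9, -0.4, 0.8]
width: 0.0159
```

Emit:
apply_moves --targets '[[[0, 0.2, 0], [0, 0, 0], 0.5], [[0, 0.2, 0], [0, 0, 0], 0.5], [[0, 0, 0], [0, 0, 0], 0.5]]'

```text
time: 23.28
eef_pos: [0.5473, 0.1873, 0.1028]
tool_rot: [[-0.993, 0.001, 0.117], [-0.117, 0.0, -0.993], [-0.001, -1.0, 0.0]]
wrist_force: [-2.1, -0.4, 3.5]
width: 0.0154
```

Emit:
apply_moves --targets '[[[0, 0.2, 0], [0, 0, 0], 0.5], [[0, 0, 0], [0, 0, 0], 0.5]]'

```text
time: 23.52
eef_pos: [0.5474, 0.1873, 0.1015]
tool_rot: [[-0.993, 0.001, 0.117], [-0.117, 0.0, -0.993], [-0.001, -1.0, 0.0]]
wrist_force: [-3.4, -1.1, 5.1]
width: 0.0155
```

```bash
python3 -c "
from h import *
delta([.5463,.1873,.15],.117)
for i in range(3): snap('side'); print(np.round(status.get_obs()['wrist_force'],2))"
```

```text
t 23.52 pos [0.5474 0.1873 0.1015] w 0.0155 F [-3.43 -1.05  5.08] T [-0.15  0.58  0.01]
shift cm [ 0.1  -4.85 -0.01] turn [-0.    -0.    -0.001]
[-3.12 -0.99  4.68]
[-2.06 -1.57  5.91]
[-2.11 -0.43  4.75]
```

Emit:
apply_moves --targets '[[[0, -0.8, 0], [0, 0, 0], 0.5], [[0, -1.5, 0], [0, 0, 0], 0.5], [[0, -1.5, 0], [0, 0, 0], 0.5], [[0, -1.2, 0], [0, 0, 0], 0.5], [[0, 0, 0], [0, 0, 0], 0.5], [[0.1, 0, -2], [0, 0, 0], 0.5], [[0, 0, -2], [0, 0, 0], 0.5], [[0, 0, -1.2], [0, 0, 0], 0.5], [[0, 0, -0.3], [0, 0, 0], 0.5], [[0, 0, 0], [0, 0, 0], 0.5]]'

```text
time: 24.92
eef_pos: [0.5384, 0.2469, 0.1522]
tool_rot: [[-0.993, 0.001, 0.118], [-0.118, 0.0, -0.993], [-0.001, -1.0, -0.0]]
wrist_force: [0.6, 0.3, -0.7]
width: 0.0153
```

```bash
python3 -c "
from h import *
delta([.5393,.2469,.134],.117)"
```

```text
t 24.93 pos [0.5384 0.2469 0.1522] w 0.0153 F [ 0.64  0.27 -0.69] T [-0.04 -0.02  0.01]
shift cm [-0.08  1.82  0.02] turn [ 0.     0.002 -0.001]
```

Emit:
apply_moves --targets '[[[-0.08, 0.4, 0], [0, 0, 0], 0.5], [[0, 0.5, 0], [0, 0, 0], 0.5], [[0, 0.5, 0], [0, 0, 0], 0.5], [[0, 0.2, 0], [0, 0, 0], 0.5], [[0, 0, 0], [0, 0, 0], 0.5], [[0, 0, 0], [0, 0, 0], 0.5]]'

```text
time: 25.68
eef_pos: [0.5394, 0.2456, 0.1344]
tool_rot: [[-0.993, 0.0, 0.116], [-0.116, -0.0, -0.993], [0.0, -1.0, 0.0]]
wrist_force: [-0.5, 0.3, -1.1]
width: 0.0159
```

```bash
python3 -c "
from h import *
delta([.5394,.2469,.0838],.117)"
```

```text
t 25.68 pos [0.5394 0.2456 0.1344] w 0.0159 F [-0.48  0.3  -1.07] T [ 0.01 -0.    0.02]
shift cm [-0.02  5.06 -0.13] turn [-0.    -0.001  0.   ]
```

Emit:
apply_moves --targets '[[[0, 0, -0.12], [0, 0, 0], 0.5], [[0, 0, 0], [0, 0, 0], 0.5], [[0, 0.3, 0], [0, 0, 0], 0.5], [[0, 0.4, 0], [0, 0, 0], 0.5], [[0, 0.4, 0], [0, 0, 0], 0.5], [[0, 0.4, 0], [0, 0, 0], 0.5], [[0, 0, 0], [0, 0, 0], 0.5]]'

```text
time: 26.55
eef_pos: [0.5394, 0.2468, 0.1187]
tool_rot: [[-0.993, 0.001, 0.116], [-0.116, -0.0, -0.993], [-0.001, -1.0, 0.0]]
wrist_force: [0.0, 0.6, -1.4]
width: 0.0152
```

```bash
python3 -c "
from h import *
delta([.5394,.2469,.0838],.117)"
```

```text
t 26.55 pos [0.5394 0.2468 0.1187] w 0.0152 F [ 0.    0.58 -1.42] T [-0.02 -0.   -0.04]
shift cm [ 0.    3.49 -0.01] turn [-0.    -0.    -0.001]
```

Emit:
apply_moves --targets '[[[0, 0.4, 0], [0, 0, 0], 0.5], [[0, 0.4, 0], [0, 0, 0], 0.5], [[0, 0.2, 0], [0, 0, 0], 0.5], [[0, 0, 0], [0, 0, 0], 0.5]]'

```text
time: 27.05
eef_pos: [0.5394, 0.2468, 0.1078]
tool_rot: [[-0.993, 0.0, 0.116], [-0.116, -0.0, -0.993], [-0.0, -1.0, 0.0]]
wrist_force: [-0.1, -0.6, -2.0]
width: 0.0153
```

Emit:
apply_moves --targets '[[[0, 0.4, 0], [0, 0, 0], 0.5], [[0, 0.4, 0], [0, 0, 0], 0.5], [[0, 0.2, 0], [0, 0, 0], 0.5], [[0, 0, 0], [0, 0, 0], 0.5]]'

```text
time: 27.55
eef_pos: [0.5395, 0.2468, 0.0972]
tool_rot: [[-0.993, 0.001, 0.116], [-0.116, -0.0, -0.993], [-0.001, -1.0, 0.0]]
wrist_force: [0.4, 0.9, -0.7]
width: 0.0155
```

Emit:
apply_moves --targets '[[[0, 0.4, 0], [0, 0, 0], 0.5], [[0, 0.3, 0], [0, 0, 0], 0.5], [[0, 0.1, 0], [0, 0, 0], 0.5], [[0, 0, 0], [0, 0, 0], 0.5]]'

```text
time: 28.05
eef_pos: [0.5396, 0.2468, 0.0888]
tool_rot: [[-0.993, 0.001, 0.116], [-0.116, -0.0, -0.993], [-0.001, -1.0, 0.0]]
wrist_force: [-0.0, -0.4, -0.5]
width: 0.0153
```

Emit:
apply_moves --targets '[[[0, 0.25, 0], [0, 0, 0], 0.5], [[0, 0.15, 0], [0, 0, 0], 0.5], [[0, 0, 0], [0, 0, 0], 0.5]]'

```text
time: 28.42
eef_pos: [0.5397, 0.2468, 0.0846]
tool_rot: [[-0.993, 0.001, 0.116], [-0.116, -0.0, -0.993], [-0.001, -1.0, 0.0]]
wrist_force: [-0.4, -0.1, -0.6]
width: 0.0152
```

Emit:
apply_moves --targets '[[[0, 0.08, 0], [0, 0, 0], 0.5], [[0, 0, 0], [0, 0, 0], 0.5]]'

```text
time: 28.68
eef_pos: [0.5397, 0.2469, 0.0838]
tool_rot: [[-0.993, 0.001, 0.116], [-0.116, -0.0, -0.993], [-0.001, -1.0, 0.0]]
wrist_force: [-0.5, -0.6, -0.4]
width: 0.0157
```

Emit:
apply_moves --targets '[[[0, 0.06, 0], [0, 0, 0], 0.5], [[0, 0, 0], [0, 0, 0], 0.5], [[0, 0, 0], [0, 0, 0], 2.5], [[0, 0, 0], [0, 0, 0], 4], [[0, 0, 0], [0, 0, 0], 5], [[0, 0, 0], [0, 0, 0], 5]]'

```text
time: 29.42
eef_pos: [0.5404, 0.2472, 0.0841]
tool_rot: [[-0.993, 0.003, 0.116], [-0.116, 0.0, -0.993], [-0.003, -1.0, -0.0]]
wrist_force: [0.6, -1.1, 0.5]
width: 0.0497
```

```bash
python3 -c "
from h import *
delta([.5394,.2469,.18],.117)"
```

```text
t 29.43 pos [0.5404 0.2472 0.0841] w 0.0497 F [ 0.56 -1.06  0.5 ] T [ 0.02 -0.03 -0.04]
shift cm [ 0.07 -9.59  0.01] turn [ 0.    -0.    -0.003]
```

Open to 50 mm and clear of the handle; withdraw straight up and check that the gauge stayed.

Emit:
apply_moves --targets '[[[0, -1.5, 0], [0, 0, 0], 5], [[0, -3, 0], [0, 0, 0], 5], [[0, -3, 0], [0, 0, 0], 5], [[0, -3, 0], [0, 0, 0], 5], [[0, -1, 0], [0, 0, 0], 5], [[0, 0, 0], [0, 0, 0], 5]]'

```text
time: 30.18
eef_pos: [0.5405, 0.2473, 0.2068]
tool_rot: [[-0.993, 0.006, 0.116], [-0.116, 0.001, -0.993], [-0.006, -1.0, -0.001]]
wrist_force: [-0.2, -0.1, -0.8]
width: 0.0499
```

```bash
python3 - <<'E'
from h import *
delta([.5394,.2469,.2],.117)
S=snap('scene');D=snap('side');W=snap('wrist')
# dark handle in scene/side: expected box of the handle at slot M, top z .122
y=np.array([-.1165,.993,0]);x=np.array([.993,.1165,0]);c=np.array([.539,.2469,0])
for n,s in (('scene',S),('side',D),('wrist',W)):
    g=cv2.cvtColor(s['frame'],cv2.COLOR_BGR2GRAY)
    P=np.array([proj(s,c+a*x+b*y+[0,0,z]) for a in(-.017,.017) for b in(-.008,.008) for z in(.072,.122)])
    x0,y0=np.floor(P.min(0)-10).astype(int);x1,y1=np.ceil(P.max(0)+10).astype(int)
    hull=cv2.convexHull(P.astype(np.float32)).astype(np.float32)
    m=np.zeros_like(g); m[y0:y1,x0:x1]=g[y0:y1,x0:x1]<60
    nn,l,st,cc=cv2.connectedComponentsWithStats(m); i=1+np.argmax(st[1:,4])
    M=np.zeros_like(g); cv2.fillConvexPoly(M,np.round(hull).astype(int),1)
    print(n,'expected',P.min(0).round(1),P.max(0).round(1),'area',M.sum(),'found',st[i],'IoU',((l==i)&(M>0)).sum()/((l==i)|(M>0)).sum(),'win',(x0,y0,x1,y1))
    cv2.imwrite('pics/%s_end.png'%n,s['frame'])
E
```

```text
t 30.18 pos [0.5405 0.2473 0.2068] w 0.0499 F [-0.24 -0.07 -0.85] T [-0.04 -0.02 -0.02]
shift cm [0.11 0.68 0.03] turn [ 0.001 -0.    -0.006]
scene expected [287.5 153.2] [305.9 177.8] area 381 found [288 155  17  21 253] IoU 0.6640419947506562 win (np.int64(277), np.int64(143), np.int64(316), np.int64(188))
side expected [257.9 145.9] [276.  171.9] area 470 found [259 148  17  23 159] IoU 0.3382978723404255 win (np.int64(247), np.int64(135), np.int64(287), np.int64(182))
wrist expected [244.  167.9] [262.9 217.9] area 980 found [248 214   2   2   2] IoU 0.0020408163265306124 win (np.int64(233), np.int64(157), np.int64(273), np.int64(228))
```

```bash
python3 - <<'E'
from h import *
S=snap('scene');D=snap('side');W=snap('wrist')
y=np.array([-.1165,.993,0]);x=np.array([.993,.1165,0]);c=np.array([.539,.2469,0])
for n,s,t in (('scene',S,75),('side',D,85),('wrist',W,110)):
    g=cv2.cvtColor(s['frame'],cv2.COLOR_BGR2GRAY)
    P=np.array([proj(s,c+a*x+b*y+[0,0,z]) for a in(-.017,.017) for b in(-.008,.008) for z in(.072,.122)])
    x0,y0=np.floor(P.min(0)-8).astype(int);x1,y1=np.ceil(P.max(0)+8).astype(int)
    m=np.zeros_like(g); m[y0:y1,x0:x1]=g[y0:y1,x0:x1]<t
    nn,l,st,cc=cv2.connectedComponentsWithStats(m); i=1+np.argmax(st[1:,4])
    M=np.zeros_like(g); cv2.fillConvexPoly(M,np.round(cv2.convexHull(P.astype(np.float32))).astype(int),1)
    my,mx=np.nonzero(M)
    print(n,'exp',P.min(0).round(1),P.max(0).round(1),(mx.mean().round(1),my.mean().round(1)),'found',st[i],cc[i].round(1),'IoU',(((l==i)&(M>0)).sum()/((l==i)|(M>0)).sum()).round(2))
    if n=='wrist':
        for v in range(y0,y1,5): print(v,g[v,x0:x1:2].tolist())
E
```

```text
scene exp [287.5 153.2] [305.9 177.8] (np.float64(296.7), np.float64(165.4)) found [288 155  17  22 263] [295.6 165.3] IoU 0.69
side exp [257.9 145.9] [276.  171.9] (np.float64(266.7), np.float64(158.7)) found [258 148  18  24 357] [266.7 159.2] IoU 0.76
wrist exp [243.8 167.4] [262.9 217.7] (np.float64(253.3), np.float64(192.6)) found [ 235  170   36   56 1211] [252.5 201.9] IoU 0.62
159 [253, 253, 253, 253, 253, 253, 253, 253, 253, 253, 253, 253, 253, 252, 253, 253, 253, 253]
164 [253, 253, 253, 250, 243, 250, 251, 250, 249, 249, 249, 250, 250, 249, 241, 253, 253, 253]
169 [253, 253, 253, 252, 242, 239, 166, 129, 126, 121, 119, 128, 179, 240, 245, 253, 253, 253]
174 [238, 215, 213, 206, 173, 114, 83, 85, 83, 87, 81, 83, 80, 130, 181, 214, 214, 221]
179 [213, 212, 211, 204, 159, 88, 81, 84, 81, 80, 82, 83, 84, 101, 169, 207, 208, 209]
184 [212, 215, 213, 206, 165, 85, 80, 81, 88, 79, 84, 86, 82, 90, 165, 208, 214, 211]
189 [211, 212, 209, 204, 160, 84, 79, 80, 82, 79, 76, 82, 80, 82, 157, 206, 208, 207]
194 [202, 206, 206, 205, 166, 81, 77, 76, 76, 74, 78, 79, 76, 79, 160, 200, 203, 205]
199 [207, 205, 206, 203, 163, 76, 75, 72, 74, 76, 71, 73, 75, 76, 156, 201, 201, 199]
204 [204, 202, 204, 203, 177, 79, 67, 68, 66, 68, 70, 66, 64, 76, 175, 202, 202, 199]
209 [104, 103, 102, 103, 108, 77, 65, 64, 63, 65, 66, 62, 60, 77, 115, 111, 110, 108]
214 [89, 83, 81, 84, 86, 64, 60, 58, 61, 57, 63, 60, 59, 72, 86, 86, 87, 88]
219 [80, 81, 82, 84, 81, 88, 85, 84, 84, 83, 83, 83, 80, 81, 78, 81, 82, 85]
224 [86, 92, 94, 102, 97, 93, 102, 108, 108, 111, 111, 113, 118, 118, 109, 113, 111, 110]
```

```bash
python3 -c "
from workcell import status, finish_job
print(status.get_obs()['time'], finish_job())"
```

```text
the job is handed in; nothing more can be done
30.475 None
```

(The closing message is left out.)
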